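# Index and lock the specimen table of a hardness gauge

### The job

Turn the round specimen table until the red-brown rubber disc is under the foot of the dial gauge. Then lock it there with the blue-handled taper pin: put the pin down through the table hole opposite that disc, feel for the lock bore hidden underneath, and push the pin fully home, so that its collar sits on the table. Let go, and do not knock the gauge or disturb the other things on the bench.

Things in the scene. Friction and masses are not known exactly. Their poses are not given: they have to be found in the camera images.
- table_axis (a point): on the vertical axis of the turning table, in its flat upper face, 55 mm over the bench. The table is an aluminium disc 188 mm across, 14 mm thick, on a grey base. Four rubber discs (29 mm across, 13 mm high: three black, one red-brown) are fixed on it 90 degrees apart at radius 45 mm, with a 17 mm lock hole through the table just outside each, at radius 78 mm
- table (a joint): turning angle of the table in rad, growing counter-clockwise seen from above; at 0 and 2 pi (6.28) the red-brown disc is under the gauge foot, at the start it is anywhere at least 0.8 rad away. It turns freely either way without stops, with a slight drag (0.12 N m, 1.5 N at a peg), and stays where it is left
- peg (a point): top centre of one of four upright black pegs for pushing the table round: 14 mm across, 42 mm high above the table's face, at radius 78 mm, half-way between the rubber discs. This one is 45 degrees counter-clockwise (from above) of the red-brown disc; the others follow every 90 degrees
- red_disc_top (a point): centre of the top of the red-brown rubber disc, 13 mm above the table's face; it goes round with the table. The table stands in a bay of the bench between a tall oven (left: side at y = 0.104 m, its front at x = 0.465 m) and a cabinet (right: side at y = -0.169 m, its front at x = 0.51 m), so it is best turned and locked on the robot's side
- gauge_foot (a point): lowest point of the dial gauge's foot, fixed, 16 mm across, 80 mm over the bench (12 mm above the rubber discs), 45 mm from the table axis, on the side away from the robot
- gauge: dial gauge, arm and column, fixed to the base; origin on the table axis at the bench, x towards the gauge foot. The round dial (48 mm, centre 156 mm high) has its face 36 mm along x from the axis; behind it arm and column, up to 236 mm high, 138 mm from the axis. Pegs and rubber discs pass under it
- lock_hole (a point): centre of the mouth, in the table's upper face, of the lock hole opposite the red-brown disc (180 degrees from it, radius 78 mm, 17 mm across, through the 14 mm table); it goes round with the table. With the red-brown disc under the gauge foot it is at the pointer
- index_pointer (a point): red line on top of the fixed pointer, 54 mm high, 101.5 mm from the axis, opposite the gauge foot. Between it and the axis, 3 mm under the table, is the flat top (38 mm over the bench, 76 mm along the rim) of a fixed block with the 17 mm lock bore at radius 78 mm. The block is set in slots: the bore is up to 9 mm to either side of the pointer line, hidden, to be felt for with the pin
- pin_grip (a point): the loose taper pin: point on its axis at mid-height of its round blue handle (26 mm across, from 22 mm below to 23 mm above this point). At the start it stands upright in a hole of a grey block (54 x 54 x 48 mm), collar on the block. Home in the table this point is 27 mm above the table's face; with the tip on the index block's top it is 55 mm above the face
- pin_collar (a point): centre of the underside of the pin's steel collar (29 mm across, 5 mm thick, just under the handle), 27 mm below pin_grip
- pin: the taper pin, 0.18 kg, z up along it, origin at its blunt 12 mm tip. The steel shank is 45 mm long below the collar: 12 mm across at the tip, widening evenly to 16 mm at 24 mm from the tip, then 16 mm up to the collar. Pushed down with some 5 to 15 N the taper pulls the table's hole and the lock bore into line
- timer: bystander: white timer, 62 x 66 x 17 mm, lying in front of the table
- petri_dish: bystander: glass dish, 86 mm across, 14 mm high
- pliers: bystander: orange pliers, 182 mm long
- tweezers: bystander: steel tweezers, 124 mm long
- screwdriver: bystander: red screwdriver, 144 mm long

How it is judged:
On the way, in this order (a step that is already met when the one before it is completed fails the run):
1. the table has been turned until the red-brown disc is under the gauge foot (centre within 10 mm sideways) and stands still (horizontal distance between red_disc_top and gauge_foot below 0.01 m and velocity of joint table between -0.1 and 0.1 rad/s), for 0.2 s.
2. the pin is home through the table into the lock bore (horizontal distance between pin_collar and lock_hole below 0.003 m and z of pin_collar in the frame of table_axis below 0.003 m), for 0.2 s.
At the end, for the whole second after the job is handed in: the red-brown disc's centre is within 9 mm sideways of the gauge foot; the pin stands upright (within 0.08 rad) in the table hole opposite that disc, collar on the table (within 3 mm), axis within 3 mm of the hole's; pin and table are at rest and the pin is released (all of step 2 and horizontal distance between red_disc_top and gauge_foot below 0.009 m and z of pin_collar in the frame of table_axis above -0.003 m and angle between pin's own z axis and vertical below 0.08 rad and linear speed of pin below 0.02 m/s and velocity of joint table between -0.05 and 0.05 rad/s); the robot touches nothing.
It fails at once if the gauge, its arm or its column is knocked (more than 4 N) (contact force between any of the arm, the fingers, pin and gauge above 4 N).
It fails at once if a bystander is moved by more than 20 mm (distance of any of timer, petri_dish, pliers, tweezers, screwdriver from where it was at the start of the episode above 0.02 m).
It also fails if it takes over 72 s, if anything falls off the work surface, if the arm or the gripper's body presses on something with over 40 N, if the wrist force passes 120 N, or if a joint passes its speed limit or range.

### The arm

A 6-joint arm with a two-finger parallel gripper is mounted at the origin on a cart in front of the work surface, level with it; the furniture and walls round the work are solid. World frame = base frame: x ahead of the robot, y to its left, z up, the work surface at z = 0. Lengths are in m, angles in rad, forces in N, time in s.
With the tool pointing down it reaches from about 0.4 to 0.825 m from the base axis. Payload 7 kg.
Tool frame: the origin (TCP) lies at the very end of the fingers, on their centre line; the grasp point (between the pads) lies 19 mm behind it; z points along the fingers, y is the direction in which the jaws open and shut (so a half turn about z gives the same grasp; the last joint's range is limited). The gripper opens to 88 mm and grips with 3 to 60 N. Pads are 19 mm wide; open, the fingers measure 130 mm over their backs; the gripper's body (78 mm by 193 mm) begins 47 mm behind the grasp point.
Start: joints at [-0.977, 0.359, 0.012, 0, -1.224, -0.288], TCP at [0.203, -0.644, 0.227] pointing down, gripper open.
Joint ranges: [-3.07, 3.07], [-1.43, 2.12], [-1.02, 1.25], [-3.03, 1.67], [-3.05, -0], [-3.03, 3.03]. Speed limits (rad/s): [2.39, 2.39, 3.01, 3.14, 3.14, 3.14].

### API

Orientations are given as [roll, pitch, yaw] about the fixed x, y, z axes, in that order (R = Rz(yaw) Ry(pitch) Rx(roll)).
In Python, from station import arm gives the robot as it stands.
- The arm moves only by the shell command python3 -m inch 'ROWS' [FORCE]. ROWS is text: rows parted by semicolons, each of 7 numbers parted by spaces: the closure, from 0 (fully open) to 1 (shut), then the shift along the tool's x, y, z each as a share of 300 mm, from -1 to 1, then the turn, a rotation vector about the tool's x, y, z each as a share of 60 degrees, from -1 to 1. In form: grip tx ty tz rx ry rz; .... A call has 1 to 12 rows; each row is the pose to reach, as a shift and turn from the pose commanded when the call began, along the tool's axes at that moment; what a row does not reach only later rows make up. A row lasts 1/10 s, in which the tool goes at most 50 mm and 8.59 degrees, less where a joint would pass 70% of its speed; a pose out of reach is approached as far as the arm can. A call with a number of a shift or a turn outside -1 to 1 is refused whole. A call with a gripper value outside its range is refused whole. The fingers move at their own pace and stop on an object; FORCE is the grip in N (left out, the last holds). Time passes only in rows, so rows that repeat a pose let the fingers close. It gives the time, the measured TCP pose, the force and the opening at its end, in the units of the state.
- arm.get_state(): the state, without advancing time (a new reading comes with each control period).
- arm.grab_frame(name): name is "scene" or "top" or "wrist"; returns a dict with "img" (480x640x3 uint8, red, green, blue), "range_z" (480x640 float32, m along the optical axis (not along the pixel's ray), 0 where there is no reading), "fx", "fy", "cx", "cy" (pixels), "extrinsics" (4x4, takes a point from world to camera coordinates); the wrist camera has in their place "tool_from_camera" (4x4, takes a point from camera to tool coordinates, whose origin is the TCP and whose axes are the flange's). Camera axes: x right, y up, looking along -z (the intrinsics and any distortion apply to the point x, -y, -z); pixel columns grow to the right and rows downward; lengths in m; the calibration is good to about 2 mm. The wrist camera is an equidistant fisheye: a pixel r from the principal point sees the ray r / f radians off the axis. A picture is of the moment at which its call begins: read the wrist's pose just before it.
- arm.job_done(): hands the job in, once; it reports no verdict.
The state is a dict: "t": time; "q": joint angles; "qd": joint speeds; "joint_efforts": joint torques, N m; "eef_pos": TCP position; "ee_rot": TCP orientation; "force": force on the tool from outside, world axes, zero at the start; "moment": the same for the moment, N m; "width": finger opening in m.
Only numpy, scipy, OpenCV 4.12 (cv2) and the standard library are available. Lean on these libraries where they do the work, as an engineer would, in place of code of your own. Each camera call takes 0.05 s, during which the arm holds its last target.

## Working session

There is one attempt and no reset: what is moved stays moved. The work goes in short steps, Python scripts to look and compute and a shell command to move; the robot and the scene stay as the last step left them, time stands still between calls to the robot, and variables do not carry over. Pictures are saved under pics/ and viewed, and the job is handed in when it is done.

```bash
ls; mkdir -p pics; cat > h.py <<'E'
import numpy as np, cv2, json
from station import arm
def save(name,fn):
    f=arm.grab_frame(name); cv2.imwrite('pics/'+fn+'.png',cv2.cvtColor(f['img'],cv2.COLOR_RGB2BGR)); np.savez('pics/'+fn+'.npz',**f); return f
def load(fn): return dict(np.load('pics/'+fn+'.npz'))
def ray(f,u,v):
    E=f['extrinsics']; R=E[:3,:3];t=E[:3,3]
    d=np.array([(u-f['cx'])/f['fx'],-(v-f['cy'])/f['fy'],-1.]); return -R.T@t, R.T@d
def onz(f,u,v,z):
    o,d=ray(f,u,v); return o+d*(z-o[2])/d[2]
def pt(f,u,v):
    o,d=ray(f,u,v); return o+d*float(f['range_z'][int(round(v)),int(round(u))])
def proj(f,p):
    c=f['extrinsics']@np.append(p,1); return f['cx']+f['fx']*c[0]/-c[2], f['cy']-f['fy']*c[1]/-c[2]
E
python3 - <<'E'
from h import *
print(arm.get_state())
for n in ['scene','top','wrist']:
    f=save(n,n+'0'); print(n,{k:(v.tolist() if hasattr(v,'tolist') else v) for k,v in f.items() if k not in('img','range_z')})
E
```

```text
pics
{'t': 0.0, 'q': array([-9.76882973e-01,  3.59423597e-01,  1.10843543e-02, -3.91108128e-04,
       -1.22410333e+00, -2.88127448e-01]), 'qd': array([-1.18939395e-03, -2.78070365e-05, -4.48148635e-04, -1.64357920e-03,
       -8.48691635e-04, -3.72833501e-04]), 'joint_efforts': array([-4.32962734e-04, -5.82717025e+01,  2.93055689e+01,  6.99732721e+00,
        6.94759452e-03, -1.13790884e-04]), 'eef_pos': array([ 0.20306534, -0.64322245,  0.22560266]), 'ee_rot': array([ 3.13990979e+00, -1.15334796e-04, -2.83593985e+00]), 'force': array([0.34403865, 0.87553662, 0.54357059]), 'moment': array([-0.00476779,  0.00966371, -0.00360231]), 'width': 0.08788547974662557}
scene {'fx': 469.65232571580765, 'fy': 469.65232571580765, 'cx': 309.76035493343545, 'cy': 242.78216041651746, 'extrinsics': [[-0.3847831796531443, -0.9228659618099229, -0.016134472060233666, 0.20916462465743715], [0.4962696720491697, -0.22159198512022507, 0.8394125354881756, -0.3603561908234065], [-0.7782405266112951, 0.3149847752878293, 0.5432552568329644, -0.8565724173620389], [0.0, 0.0, 0.0, 1.0]]}
top {'fx': 550.9525992069774, 'fy': 550.9525992069774, 'cx': 301.434375615001, 'cy': 231.66174462968735, 'extrinsics': [[-0.027912097112056413, -0.9994923232633355, 0.0153626355963966, -0.0053617182210952685], [0.9938563209627201, -0.026101519444429535, 0.10755614331659231, -0.5901420640633176], [-0.10710055143300808, 0.018270370011376665, 0.994080311374485, -1.4612653325260272], [0.0, 0.0, 0.0, 1.0]]}
wrist {'fx': 371.64829954431775, 'fy': 371.64829954431775, 'cx': 311.93685578830167, 'cy': 249.15835052752487, 'tool_from_camera': [[0.0012223982068517766, 0.9521845170237929, 0.30552111429947, 0.08458126516538185], [0.9999991164279185, -0.0010043494951861597, -0.0008708762678741285, 0.00013515148208753658], [-0.0005223849215979207, 0.3055219089071313, -0.9521849034151594, -0.1585689679816904], [0.0, 0.0, 0.0, 1.0]]}
```

View pics/scene0.png

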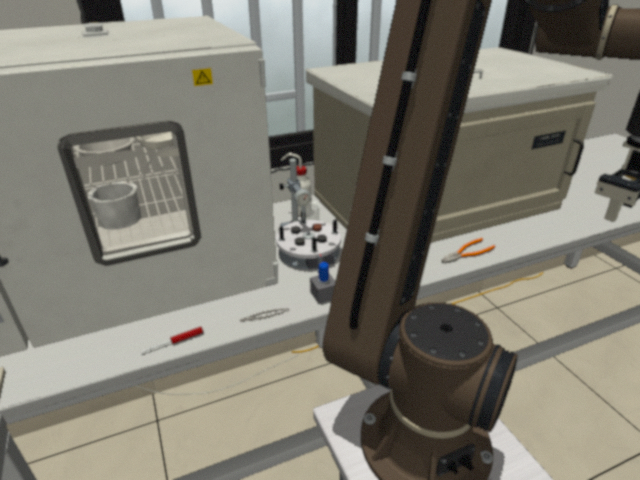

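View pics/top0.png

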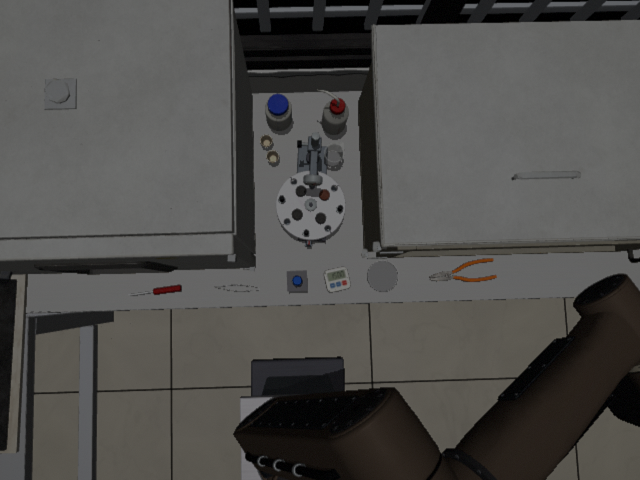

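```bash
python3 - <<'E'
from h import *
f=load('top0'); a=f['img'][140:300,250:410]
cv2.imwrite('pics/z1.png',cv2.cvtColor(cv2.resize(a,(800,600)[:1]*2 if 0 else (600,600),interpolation=cv2.INTER_CUBIC),cv2.COLOR_RGB2BGR))
f=load('scene0'); a=f['img'][140:305,240:405]
cv2.imwrite('pics/z2.png',cv2.cvtColor(cv2.resize(a,(600,600),interpolation=cv2.INTER_CUBIC),cv2.COLOR_RGB2BGR))
E
```

```text
(no output)
```

View pics/z1.png

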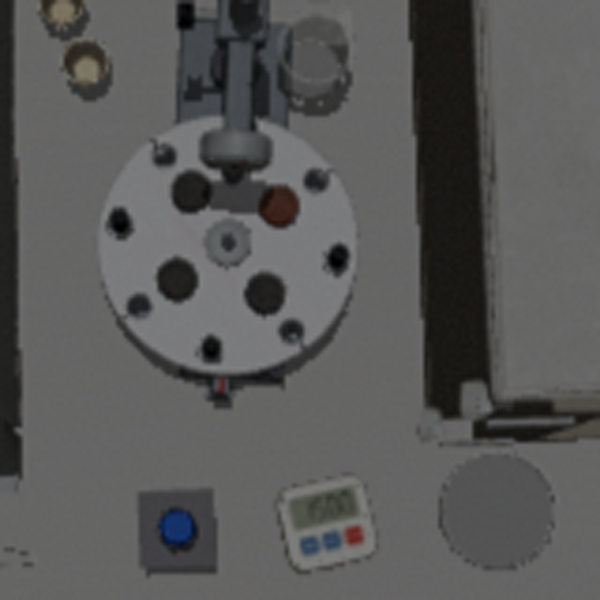

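View pics/z2.png

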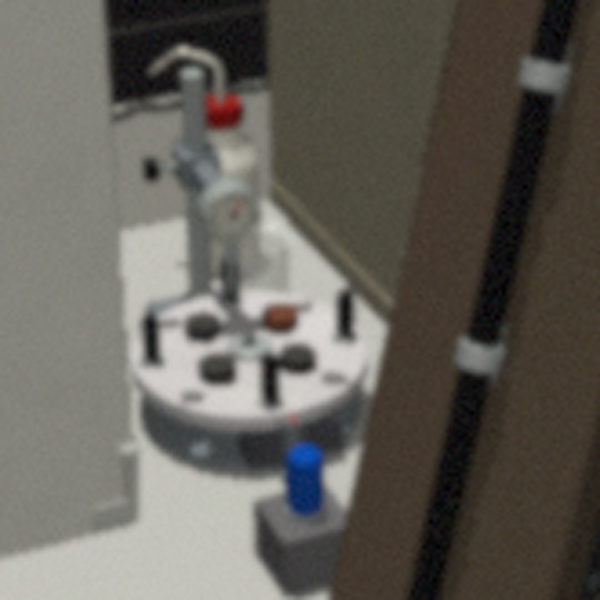

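```bash
python3 - <<'E'
from h import *
f=load('top0'); im=f['img'].astype(int); hsv=cv2.cvtColor(f['img'],cv2.COLOR_RGB2HSV)
print(hsv[195,324],hsv[281,297],hsv[200,300], hsv[243,309])
def comps(m,amin=8):
    n,l,s,c=cv2.connectedComponentsWithStats(m.astype(np.uint8))
    return [(s[i,4],c[i].round(2)) for i in range(1,n) if s[i,4]>=amin]
H,S,V=[hsv[...,i].astype(int) for i in range(3)]
roi=np.zeros(H.shape,bool); roi[140:300,250:410]=1
red=((H<12)|(H>170))&(S>110)&roi
for a,c in comps(red,3): print('red',a,c,onz(f,*c,.068).round(4), onz(f,*c,.054).round(4))
blue=(H>100)&(H<130)&(S>130)&roi
for a,c in comps(blue): print('blue',a,c,onz(f,*c,.098).round(4))
dark=(V<45)&roi; dark[:170]=0; dark[250:]=0; dark[:,:272]=0; dark[:,350:]=0
for a,c in comps(dark,5): print('dark',a,c,onz(f,*c,.097).round(4),onz(f,*c,.068).round(4))
# table rim
w=((V>110)&(S<40)&roi).astype(np.uint8)
cs,_=cv2.findContours(w,0,1); 
for c in sorted(cs,key=cv2.contourArea)[-3:]:
    print(cv2.contourArea(c),cv2.boundingRect(c))
E
```

```text
[  6 134  59] [109 204 104] [140   6 122] [179 129  79]
red 70 [323.99 194.59] [ 0.6837 -0.0836  0.068 ] [ 0.6861 -0.0844  0.054 ]
red 5 [308.6 242.6] [ 0.5564 -0.0388  0.068 ] [ 0.5576 -0.0392  0.054 ]
red 15 [343.87 282.4 ] [ 0.4493 -0.1282  0.068 ] [ 0.4494 -0.1294  0.054 ]
blue 73 [296.7 280.3] [ 0.4576 -0.0045  0.098 ]
dark 8 [317.75 171.25] [ 0.741  -0.0674  0.097 ] [ 0.7474 -0.0689  0.068 ]
dark 10 [293.7 181.9] [ 0.7142 -0.0036  0.097 ] [ 0.72   -0.0038  0.068 ]
dark 50 [311.96 184.82] [ 0.7052 -0.0511  0.097 ] [ 0.7109 -0.0523  0.068 ]
dark 83 [300.7  190.89] [ 0.6899 -0.0212  0.097 ] [ 0.6952 -0.0218  0.068 ]
dark 12 [333.33 187.92] [ 0.6956 -0.1068  0.097 ] [ 0.7011 -0.1091  0.068 ]
dark 21 [320.62 193.76] [ 0.681 -0.073  0.097] [ 0.6861 -0.0746  0.068 ]
dark 27 [281.56 198.78] [0.6703 0.0292 0.097 ] [0.6752 0.0297 0.068 ]
dark 24 [339.83 208.42] [ 0.641  -0.1219  0.097 ] [ 0.6453 -0.1245  0.068 ]
dark 81 [296.69 214.28] [ 0.6285 -0.0091  0.097 ] [ 0.6326 -0.0094  0.068 ]
dark 75 [320.17 218.13] [ 0.6169 -0.0698  0.097 ] [ 0.6207 -0.0714  0.068 ]
dark 16 [286.56 220.88] [0.6119 0.0177 0.097 ] [0.6156 0.0179 0.068 ]
dark 13 [327.   227.38] [ 0.5922 -0.0868  0.097 ] [ 0.5955 -0.0887  0.068 ]
dark 23 [305.78 232.61] [ 0.58   -0.0313  0.097 ] [ 0.5831 -0.0321  0.068 ]
dark 39 [318.03 240.21] [ 0.5594 -0.0625  0.097 ] [ 0.562  -0.0639  0.068 ]
dark 20 [301.75 239.9 ] [ 0.5613 -0.0204  0.097 ] [ 0.564  -0.0209  0.068 ]
dark 7 [308.29 245.57] [ 0.5462 -0.0369  0.097 ] [ 0.5485 -0.0377  0.068 ]
0.0 (260, 141, 1, 1)
240.5 (325, 267, 25, 25)
2692.5 (276, 171, 69, 68)
```

```bash
cat > go.py <<'E'
import sys
from h import *
from scipy.spatial.transform import Rotation as R
def plan(x,y,z,yaw=np.pi,roll=np.pi,pitch=0):
    s=arm.get_state(); R0=R.from_euler('xyz',s['ee_rot']); T=R.from_euler('xyz',[roll,pitch,yaw])
    d=R0.inv().apply(np.array([x,y,z])-s['eef_pos'])/0.3; w=(R0.inv()*T).as_rotvec()/np.radians(60)
    print('t',round(s['t'],2),'pos',s['eef_pos'].round(4),'rpy',s['ee_rot'].round(3),'F',s['force'].round(2),'w',round(s['width'],4))
    print('shift',d.round(4),'turn',w.round(4),'rows>=',np.linalg.norm(d)*.3/.05, np.linalg.norm(w)*60/8.59)
if __name__=='__main__': plan(*map(float,sys.argv[1:]))
E
python3 go.py 0.43 -0.1 0.24
```

```text
t 0.15 pos [ 0.2031 -0.6433  0.2259] rpy [ 3.14  -0.    -2.836] F [0.08 0.36 0.68] w 0.0876
shift [-1.2665  1.4996 -0.0454] turn [ 0.0011 -0.0003  0.2919] rows>= 11.779931093762492 2.0391108630085752
```

```bash
python3 -m inch '0 -0.32 0.38 -0.02 0 0 0.15; 0 -0.63 0.75 -0.045 0 0 0.292; 0 -0.63 0.75 -0.045 0 0 0.292; 0 -0.63 0.75 -0.045 0 0 0.292; 0 -0.63 0.75 -0.045 0 0 0.292; 0 -0.63 0.75 -0.045 0 0 0.292; 0 -0.63 0.75 -0.045 0 0 0.292; 0 -0.63 0.75 -0.045 0 0 0.292' 20; python3 go.py 0.43 -0.1 0.24
```

```text
t: 0.95
eef_pos: [0.3163, -0.3713, 0.2405]
ee_rot: [-3.141, 0.001, -3.139]
force: [0.9, -1.0, -0.6]
width: 0.0875
t 0.95 pos [ 0.3163 -0.3713  0.2405] rpy [-3.141e+00  1.000e-03 -3.139e+00] F [ 0.94 -0.97 -0.58] w 0.0875
shift [-0.3816  0.9032  0.0016] turn [-0.0004  0.0008  0.0029] rows>= 5.8829796432257675 0.021234440671780368
```

```bash
python3 -m inch '0 -0.38 0.9 0 0 0 0.003; 0 -0.38 0.9 0 0 0 0.003; 0 -0.38 0.9 0 0 0 0.003; 0 -0.38 0.9 0 0 0 0.003; 0 -0.38 0.9 0 0 0 0.003; 0 -0.38 0.9 0 0 0 0.003; 0 -0.38 0.9 0 0 0 0.003; 0 -0.38 0.9 0 0 0 0.003' 20; python3 - <<'E'
from h import *
save('wrist','w1'); save('top','t1')
E
```

```text
t: 1.75
eef_pos: [0.43, -0.1022, 0.2396]
ee_rot: [-3.141, -0.001, 3.14]
force: [0.2, 0.2, -0.1]
width: 0.0876
```

View pics/w1.png

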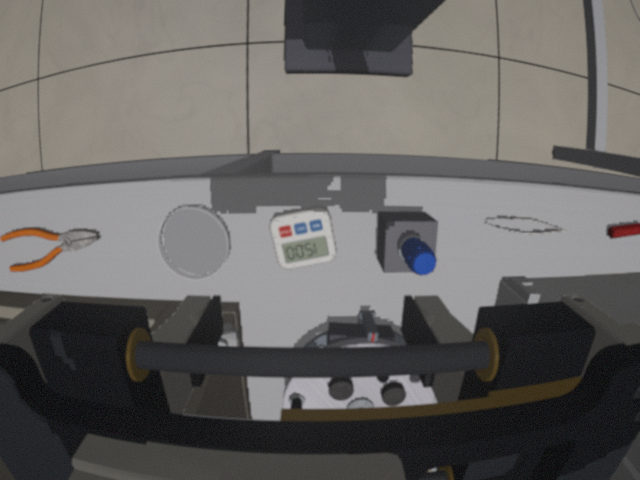

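View pics/t1.png

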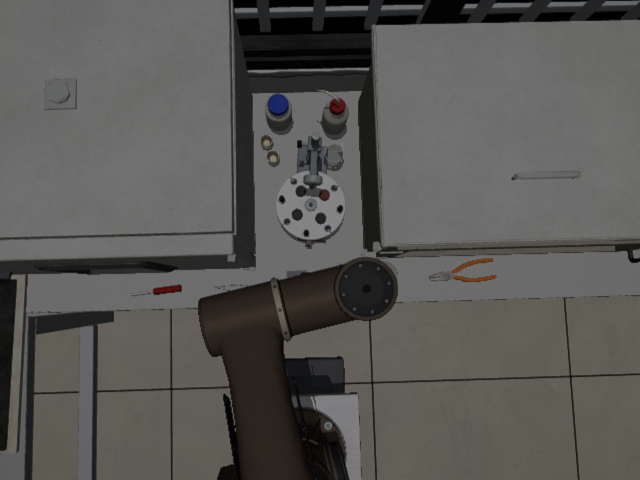

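```bash
python3 - <<'E'
from h import *
print(arm.get_state()['q'].round(3))
f=save('scene','s1')
t=load('t1')
for u,v in [(220,325),(300,305),(366,290),(220,200),(240,250),(370,248),(378,240)]: print(u,v,pt(t,u,v).round(3))
E
```

```text
[ 0.213 -0.047 -0.45   0.    -1.168 -1.789]
220 325 [0.382 0.118 0.665]
300 305 [ 0.409 -0.004  0.664]
366 290 [ 0.429 -0.104  0.681]
220 200 [0.584 0.123 0.608]
240 250 [0.511 0.104 0.471]
370 248 [ 0.532 -0.19   0.141]
378 240 [ 0.538 -0.187  0.295]
```

View pics/s1.png

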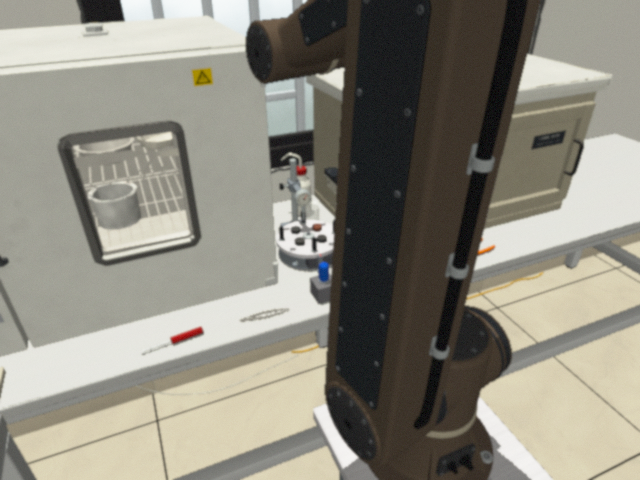

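```bash
cat >> h.py <<'E'
def log():
    s=arm.get_state()
    open('log.txt','a').write(json.dumps({k:np.asarray(s[k]).tolist() for k in('t','q','eef_pos','ee_rot')})+'\n'); return s
E
python3 - <<'E'
from h import *
log()
open('log.txt','a').write(json.dumps(dict(t=0,q=[-9.76882973e-01,  3.59423597e-01,  1.10843543e-02, -3.91108128e-04,-1.22410333e+00, -2.88127448e-01],eef_pos=[ 0.20306534, -0.64322245,  0.22560266],ee_rot=[ 3.13990979e+00, -1.15334796e-04, -2.83593985e+00]))+'\n')
E
python3 -c "
from go import *
plan(.43,-.1,.24,np.pi+.213,np.pi,.4)"
```

```text
t 1.9 pos [ 0.4293 -0.1034  0.2398] rpy [-3.141e+00 -1.000e-03  3.136e+00] F [-0.14  0.11 -0.92] w 0.0874
shift [-0.0022  0.0115 -0.0007] turn [-0.0418 -0.3812 -0.2055] rows>= 0.0703406601078163 3.0389417019775444
```

```bash
python3 -m inch '0.5 0 0 0 -0.02 -0.19 -0.1; 0.5 0 0 0 -0.042 -0.38 -0.2; 0.5 0 0 0 -0.042 -0.38 -0.2; 0.5 0 0 0 -0.042 -0.38 -0.2; 0.5 0 0 0 -0.042 -0.38 -0.2;0.5 0 0 0 -0.042 -0.38 -0.2' 20; python3 -c "
from h import *
s=log(); print(s['q'].round(3),s['eef_pos'],s['ee_rot'])"
```

```text
t: 2.5
eef_pos: [0.4302, -0.1029, 0.2407]
ee_rot: [3.14, 0.399, -2.935]
force: [-0.4, -0.2, 0.5]
width: 0.0467
[ 0.216 -0.293 -0.706  0.003 -0.758 -1.581] [ 0.43018802 -0.10292551  0.24074475] [ 3.14018073  0.39943584 -2.93475036]
```

```bash
cat > fit.py <<'E'
from h import *
from scipy.optimize import least_squares
D=[json.loads(l) for l in open('log.txt')]
def fk(p,q):
    r0,z0,L2,L3,a3,L4,off=p; q1,q2,q3,q4,q5,q6=q
    A=q2; B=q2-q3+a3; C=q2-q3-q5+np.pi/2
    r=r0+L2*np.sin(A)+L3*np.sin(B)+L4*np.sin(C); z=z0+L2*np.cos(A)+L3*np.cos(B)+L4*np.cos(C)
    return np.array([r*np.cos(q1)+off*np.sin(q1),r*np.sin(q1)-off*np.cos(q1),z])
def res(p): return np.concatenate([fk(p,d['q'])-d['eef_pos'] for d in D]+[0.02*(np.array(p)-[0,.3,.4,.4,1.57,.37,.19])])
s=least_squares(res,[0,.3,.4,.4,1.57,.37,.19]); 
if __name__=='__main__': print(s.x.round(4)); print((res(s.x)*1000).round(1))
E
python3 fit.py
```

```text
[0.0105 0.2194 0.5981 0.4615 1.6158 0.3768 0.192 ]
[ 0.2 -0.2  0.2 -0.4  0.  -0.  -0.   0.5 -0.1  0.2 -1.6  4.   1.2  0.9
  0.1  0. ]
```

```bash
cat > ik.py <<'E'
from fit import *
P=s.x
def ik(pos,al):
    def g(v):
        q1,q2,q3=v; q=[q1,q2,q3,0,q2-q3-(np.pi/2-al),0]; return fk(P,q)-pos
    o=least_squares(g,[.2,-.1,-.4]); q1,q2,q3=o.x; q5=q2-q3-(np.pi/2-al)
    c,sn=np.cos(q1),np.sin(q1); u=np.array([c,sn])
    w=np.array([pos[0],pos[1]])-P[5]*np.sin(al)*u; lat=np.array([-sn,c])
    E=w+lat*.25
    xo=w+lat*(.104-w[1])/c
    return o.x.round(3),round(q5,3),'err',np.abs(o.fun).max().round(4),'wrist',w.round(3),round(pos[2]+P[5]*np.cos(al),3),'linkend',E.round(3),'x at y=.104',xo[0].round(3)
if __name__=='__main__':
  for nm,p in [('pin',[.4576,-.005,.056]),('pinlift',[.4576,-.005,.12]),('home',[.58,-.041,.063]),('over',[.58,-.041,.13])]:
    for al in [0,.2,.3,.4,.5,.6]: print(nm,al,*ik(p,al))
E
python3 ik.py
```

```text
pin 0 [ 0.422  0.219 -0.668] -0.684 err 0.0 wrist [ 0.458 -0.005] 0.433 linkend [0.355 0.223] x at y=.104 0.409
pin 0.2 [ 0.422  0.132 -0.818] -0.421 err 0.0 wrist [ 0.389 -0.036] 0.425 linkend [0.287 0.192] x at y=.104 0.327
pin 0.3 [ 0.422  0.102 -0.895] -0.274 err 0.0 wrist [ 0.356 -0.051] 0.416 linkend [0.254 0.177] x at y=.104 0.287
pin 0.4 [ 0.422  0.085 -0.975] -0.111 err 0.0 wrist [ 0.324 -0.065] 0.403 linkend [0.221 0.163] x at y=.104 0.248
pin 0.5 [ 0.422  0.088 -1.057] 0.074 err 0.0 wrist [ 0.293 -0.079] 0.387 linkend [0.19  0.149] x at y=.104 0.211
pin 0.6 [ 0.422  0.123 -1.142] 0.295 err 0.0 wrist [ 0.264 -0.092] 0.367 linkend [0.161 0.136] x at y=.104 0.175
pinlift 0 [ 0.422  0.116 -0.595] -0.86 err 0.0 wrist [ 0.458 -0.005] 0.497 linkend [0.355 0.223] x at y=.104 0.409
pinlift 0.2 [ 0.422  0.009 -0.737] -0.625 err 0.0 wrist [ 0.389 -0.036] 0.489 linkend [0.287 0.192] x at y=.104 0.327
pinlift 0.3 [ 0.422 -0.036 -0.81 ] -0.497 err 0.0 wrist [ 0.356 -0.051] 0.48 linkend [0.254 0.177] x at y=.104 0.287
pinlift 0.4 [ 0.422 -0.074 -0.885] -0.359 err 0.0 wrist [ 0.324 -0.065
[... 948 characters left out ...]
 x at y=.104 0.32
over 0 [ 0.266  0.297 -0.322] -0.952 err 0.0 wrist [ 0.58  -0.041] 0.507 linkend [0.514 0.2  ] x at y=.104 0.54
over 0.2 [ 0.266  0.199 -0.482] -0.69 err 0.0 wrist [ 0.508 -0.061] 0.499 linkend [0.442 0.181] x at y=.104 0.463
over 0.3 [ 0.266  0.159 -0.563] -0.55 err 0.0 wrist [ 0.473 -0.07 ] 0.49 linkend [0.407 0.171] x at y=.104 0.425
over 0.4 [ 0.266  0.126 -0.644] -0.401 err 0.0 wrist [ 0.438 -0.08 ] 0.477 linkend [0.373 0.162] x at y=.104 0.388
over 0.5 [ 0.266  0.103 -0.726] -0.243 err 0.0 wrist [ 0.406 -0.088] 0.461 linkend [0.34  0.153] x at y=.104 0.353
over 0.6 [ 0.266  0.092 -0.807] -0.071 err 0.0 wrist [ 0.375 -0.097] 0.441 linkend [0.309 0.144] x at y=.104 0.32
```

```bash
python3 -c "
from go import *
plan(.585,-.031,.16,np.pi+.26,np.pi,.36)"
```

```text
t 2.5 pos [ 0.4302 -0.1029  0.2407] rpy [ 3.14   0.399 -2.935] F [-0.42 -0.25  0.47] w 0.0467
shift [-0.406   0.128   0.4637] turn [-0.0175  0.0377 -0.0471] rows>= 3.7767574742709713 0.43875130950446767
```

```bash
python3 -m inch '0.5 -0.1 0.03 0.11 -0.005 0.01 -0.01; 0.5 -0.2 0.06 0.23 -0.01 0.02 -0.02; 0.5 -0.3 0.095 0.345 -0.015 0.03 -0.035; 0.5 -0.406 0.128 0.464 -0.017 0.038 -0.047; 0.5 -0.406 0.128 0.464 -0.017 0.038 -0.047; 0.5 -0.406 0.128 0.464 -0.017 0.038 -0.047' 20; python3 - <<'E'
from h import *
s=log(); print(s['q'].round(3)); save('wrist','w2'); save('scene','s2');save('top','t2')
E
python3 fit.py
```

```text
t: 3.1
eef_pos: [0.5851, -0.0297, 0.1561]
ee_rot: [-3.141, 0.353, -2.88]
force: [0.4, -0.6, 0.2]
width: 0.0436
[ 0.29   0.095 -0.58   0.019 -0.542 -1.614]
[0.0106 0.1948 0.6017 0.4519 1.5694 0.379  0.1929]
[ 0.3 -1.   0.3 -1.1 -0.6 -0.2  0.3 -0.3 -0.  -0.9  2.5  0.   0.2 -2.1
  4.   1.  -0.   0.2  0.1]
```

View pics/w2.png

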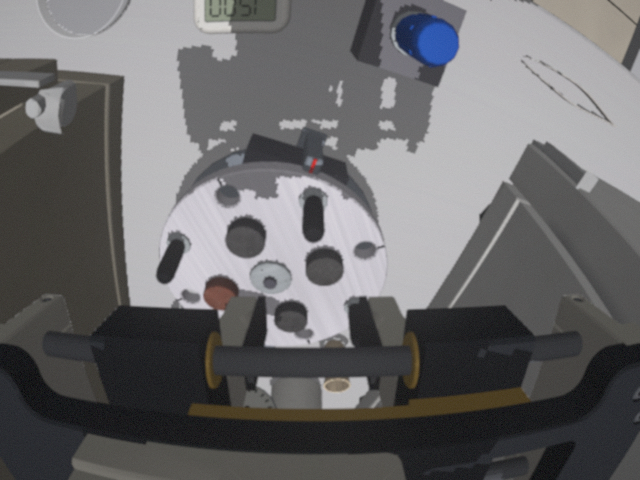

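View pics/t2.png

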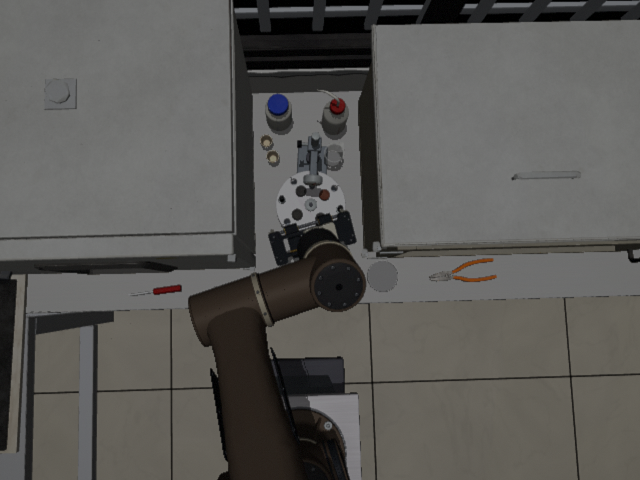

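View pics/s2.png

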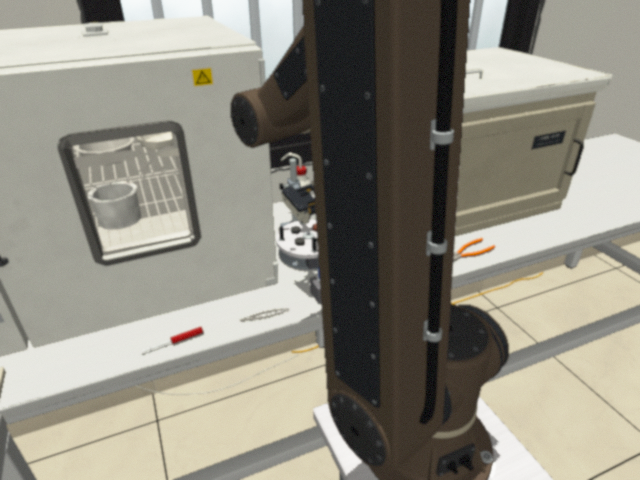

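```bash
cat >> h.py <<'E'
from scipy.spatial.transform import Rotation as Rot
def wsave(fn):
    s=arm.get_state(); f=save('wrist',fn); f['pos']=s['eef_pos'];f['rot']=s['ee_rot']; np.savez('pics/'+fn+'.npz',**f); return f
def wray(f,u,v):
    x=u-f['cx']; y=v-f['cy']; r=np.hypot(x,y)+1e-9; th=r/f['fx']
    d=np.array([np.sin(th)*x/r,-np.sin(th)*y/r,-np.cos(th)])
    T=f['tool_from_camera']; R=Rot.from_euler('xyz',f['rot']).as_matrix()
    return R@T[:3,3]+f['pos'], R@(T[:3,:3]@d)
def wz(f,u,v,z):
    o,d=wray(f,u,v); return o+d*(z-o[2])/d[2]
def comps(m,amin=8):
    n,l,s,c=cv2.connectedComponentsWithStats(m.astype(np.uint8))
    return [(s[i,4],c[i].round(2),s[i,:4]) for i in range(1,n) if s[i,4]>=amin]
E
python3 - <<'E'
from h import *
f=wsave('w3'); hsv=cv2.cvtColor(f['img'],cv2.COLOR_RGB2HSV);H,S,V=[hsv[...,i].astype(int) for i in range(3)]
print(f['pos'],f['rot'])
m=((V<75)|((S>90)&(H<15))); m=m&True
m[:130]=0; m[330:]=0; m[:,:130]=0;m[:,400:]=0
for a,c,b in comps(m,40): print(a,c,b,wz(f,*c,.068).round(4))
red=(S>110)&((H<12)|(H>170)); 
for a,c,b in comps(red,6):
  if 100<c[1]<330: print('red',a,c,b,wz(f,*c,.068).round(4),wz(f,*c,.054).round(4))
blue=(S>130)&(H>100)&(H<130)
for a,c,b in comps(blue,50): print('blue',a,c,b)
a=f['img'][140:330,140:400]; cv2.imwrite('pics/z3.png',cv2.cvtColor(cv2.resize(a,None,fx=3,fy=3,interpolation=cv2.INTER_CUBIC),cv2.COLOR_RGB2BGR))
E
```

```text
[ 0.58433617 -0.03024758  0.15963839] [-3.14140124  0.35996999 -2.88034918]
1286 [275.53 148.91] [245 133  65  31] [ 0.5457 -0.0633  0.068 ]
470 [334.65 166.97] [320 154  29  28] [ 0.5483 -0.0249  0.068 ]
759 [313.41 215.84] [304 193  20  46] [ 0.5872 -0.0281  0.068 ]
315 [248.9  222.91] [230 216  36  22] [ 0.6042 -0.0698  0.068 ]
652 [171.97 258.32] [159 237  27  43] [ 0.6521 -0.1241  0.068 ]
308 [323.62 252.78] [307 246  35  18] [ 0.6163 -0.0125  0.068 ]
660 [221.52 288.94] [207 274  32  32] [ 0.674  -0.0818  0.068 ]
444 [258.13 315.34] [247 297  19  33] [ 0.6974 -0.0474  0.068 ]
703 [361.23 315.17] [349 297  29  33] [0.6741 0.038  0.068 ]
347 [289.27 306.59] [276 299  31  23] [ 0.6791 -0.024   0.068 ]
1894 [172.51 318.89] [130 300  91  30] [ 0.7267 -0.1235  0.068 ]
red 45 [313.31 162.93] [310 157   7  14] [ 0.5491 -0.0385  0.068 ] [ 0.5554 -0.0367  0.054 ]
blue 2306 [426.8   39.16] [396  15  61  52]
```

View pics/z3.png

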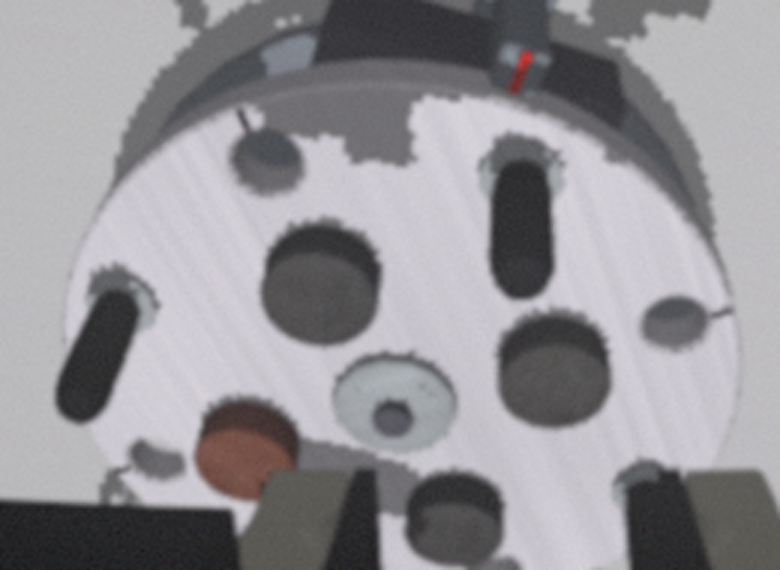

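```bash
python3 - <<'E'
from h import *
f=load('w3')
P=lambda a,b,z: wz(f,139.67+a/3,139.67+b/3,z)
d={k:P(*v,.068) for k,v in dict(SE=(321,303),SW=(553,387),red=(245,462),NW=(455,532)).items()}
for k in d: print(k,d[k].round(4))
print('ctr',((d['SE']+d['NW'])/2).round(4),((d['SW']+d['red'])/2).round(4))
print('peg',P(521,270,.097).round(4),'pegE',P(80,395,.097).round(4),'ptr',P(521,70,.054).round(4),'holeSE',P(267,165,.055).round(4),'holeW',P(675,323,.055).round(4))
E
```

```text
SE [ 0.6199 -0.0689  0.068 ]
SW [ 0.6311 -0.0079  0.068 ]
red [ 0.6796 -0.0814  0.068 ]
NW [ 0.6916 -0.0194  0.068 ]
ctr [ 0.6557 -0.0441  0.068 ] [ 0.6553 -0.0446  0.068 ]
peg [ 0.5784 -0.0306  0.097 ] pegE [ 0.6381 -0.12    0.097 ] ptr [ 0.5555 -0.0367  0.054 ] holeSE [ 0.5932 -0.0881  0.055 ] holeW [0.6129 0.0198 0.055 ]
```

```bash
python3 -c "
from go import *
plan(.583,-.0295,.072,np.pi+.26,np.pi,.36)"
```

```text
t 3.3 pos [ 0.5843 -0.0303  0.1602] rpy [-3.141  0.361 -2.88 ] F [ 0.59  0.76 -1.46] w 0.0435
shift [0.1071 0.0037 0.2738] turn [0.0003 0.001  0.0011] rows>= 1.7640460197546748 0.010865188355977393
```

```bash
python3 -m inch '0.5 0.036 0.001 0.09 0 0 0; 0.5 0.072 0.002 0.183 0 0 0; 0.5 0.107 0.004 0.274 0 0 0; 0.5 0.107 0.004 0.274 0 0 0' 10; python3 -m inch '1 0 0 0 0 0 0;1 0 0 0 0 0 0;1 0 0 0 0 0 0;1 0 0 0 0 0 0' 10;  python3 -c "
from h import *
wsave('w4')"
```

```text
t: 3.7
eef_pos: [0.5804, -0.03, 0.0689]
ee_rot: [3.141, 0.356, -2.881]
force: [-0.9, -0.9, 0.7]
width: 0.0438
t: 4.1
eef_pos: [0.5838, -0.0289, 0.0726]
ee_rot: [-3.141, 0.362, -2.88]
force: [0.2, -0.2, -0.2]
width: 0.0175
```

View pics/w4.png

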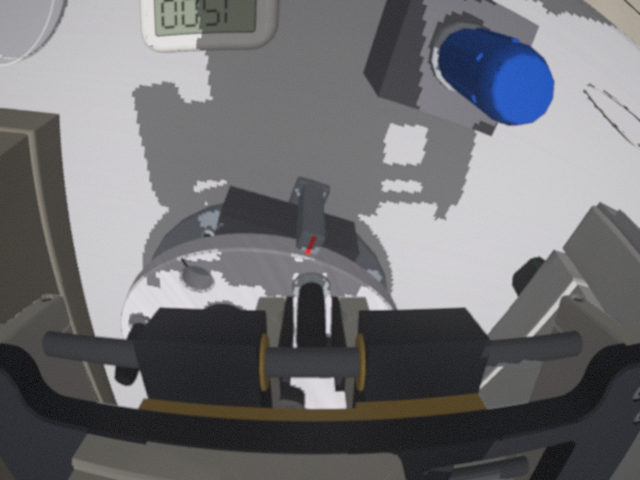

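```bash
python3 -m inch '1 0.004 -0.015 -0.0015 0 0 0;1 0.008 -0.03 -0.003 0 0 0;1 0.012 -0.045 -0.0045 0 0 0;1 0.016 -0.06 -0.006 0 0 0;1 0.0195 -0.072 -0.0073 0 0 0;1 0.0195 -0.072 -0.0073 0 0 0;1 0.0195 -0.072 -0.0073 0 0 0' 10;  python3 -c "
from h import *
s=log();print(s['force'],s['width'])
wsave('w5');save('top','t5')"
```

```text
t: 4.85
eef_pos: [0.5833, -0.0517, 0.0719]
ee_rot: [-3.141, 0.361, -2.88]
force: [-3.4, -1.6, 7.7]
width: 0.0138
[-3.37454973 -1.57289181  7.65895253] 0.013778947726201482
```

View pics/w5.png

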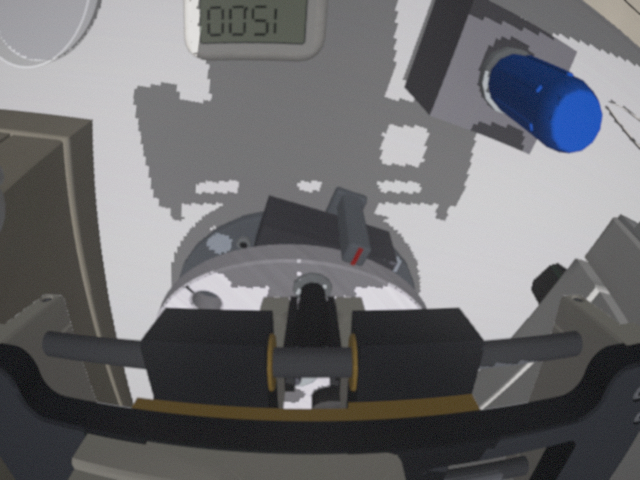

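View pics/t5.png

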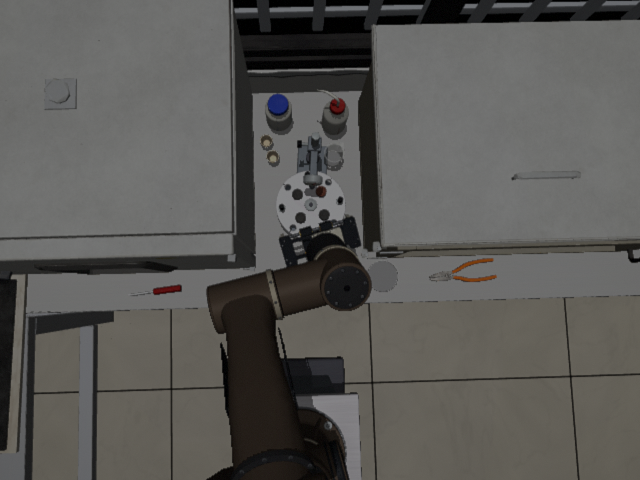

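```bash
python3 -m inch '0.6 0 0 0 0 0 0;0.6 0 0 0 0 0 0; 0.6 -0.02 0 -0.05 0 0 0;0.6 -0.053 0 -0.14 0 0 0;0.6 -0.053 0 -0.14 0 0 0' 10;  python3 -c "
from go import *
plan(.572,-.0175,.117,np.pi+.26,np.pi,.36)"
```

```text
t: 5.45
eef_pos: [0.5847, -0.0512, 0.1194]
ee_rot: [-3.14, 0.365, -2.879]
force: [1.1, 0.2, 0.1]
width: 0.0349
t 5.45 pos [ 0.5847 -0.0512  0.1194] rpy [-3.14   0.365 -2.879] F [1.08 0.18 0.05] w 0.0349
shift [0.0137 0.1195 0.0032] turn [-0.0001  0.0046  0.0026] rows>= 0.7218868456466534 0.03654182583261988
```

```bash
python3 -m inch '1 0.007 0.06 0.0016 0 0 0;1 0.0137 0.12 0.003 0 0 0;1 0.0137 0.12 0.003 0 0 0;1 0.0137 0.12 0.003 0 0 0;1 0.0137 0.12 0.003 0 0 0;1 0.0137 0.12 0.003 0 0 0' 20;  python3 -c "
from go import *
wsave('w6')
plan(.572,-.0175,.073,np.pi+.26,np.pi,.36)"
```

```text
t: 6.05
eef_pos: [0.5702, -0.018, 0.1136]
ee_rot: [-3.141, 0.36, -2.88]
force: [-0.1, 0.1, 0.5]
width: 0.0006
t 6.1 pos [ 0.5702 -0.018   0.1136] rpy [-3.141  0.36  -2.88 ] F [ 0.21 -0.68 -0.38] w 0.0005
shift [0.0417 0.0002 0.1288] turn [ 0.0003 -0.0002  0.0011] rows>= 0.8121689580598959 0.007772884695697867
```

View pics/w6.png

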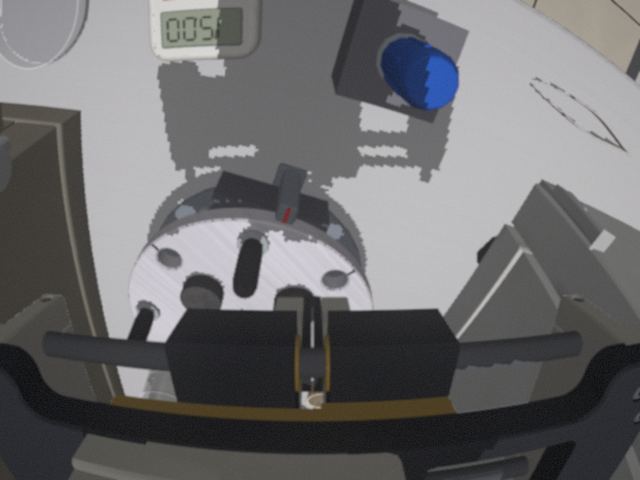

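```bash
python3 -m inch '1 0.02 0 0.06 0 0 0;1 0.042 0 0.129 0 0 0;1 0.042 0 0.129 0 0 0;1 0.042 0 0.129 0 0 0' 20;  python3 -c "
from go import *
plan(.583,-.045,.073,np.pi+.26,np.pi,.36)"
```

```text
t: 6.5
eef_pos: [0.5716, -0.0175, 0.0729]
ee_rot: [-3.141, 0.359, -2.88]
force: [0.1, 0.1, 0.6]
width: -0.0
t 6.5 pos [ 0.5716 -0.0175  0.0729] rpy [-3.141  0.359 -2.88 ] F [0.08 0.13 0.62] w -0.0
shift [-0.0122 -0.0982  0.0041] turn [ 0.0001 -0.0014  0.0016] rows>= 0.59420035568887 0.0148092185617654
```

```bash
python3 -m inch '1 -0.003 -0.025 0.001 0 0 0;1 -0.005 -0.045 0.002 0 0 0;1 -0.008 -0.065 0.003 0 0 0;1 -0.01 -0.085 0.004 0 0 0;1 -0.0122 -0.098 0.0041 0 0 0;1 -0.0122 -0.098 0.0041 0 0 0' 20; python3 -m inch '0.85 -0.0122 0 0.0041 0 0 0;0.7 -0.0122 0 0.0041 0 0 0;0.6 -0.0122 0 0.0041 0 0 0;0.52 -0.0122 0 0.0041 0 0 0;0.52 -0.0122 0 0.0041 0 0 0;0.52 -0.0122 0 0.0041 0 0 0' 20; python3 -c "
from h import *
wsave('w7');save('top','t7')"
```

```text
t: 7.1
eef_pos: [0.5839, -0.0449, 0.0739]
ee_rot: [-3.141, 0.361, -2.88]
force: [0.5, -0.7, 0.7]
width: 0.0002
t: 7.7
eef_pos: [0.5871, -0.0434, 0.0735]
ee_rot: [-3.141, 0.36, -2.879]
force: [1.2, 1.7, 0.2]
width: 0.0402
```

View pics/w7.png

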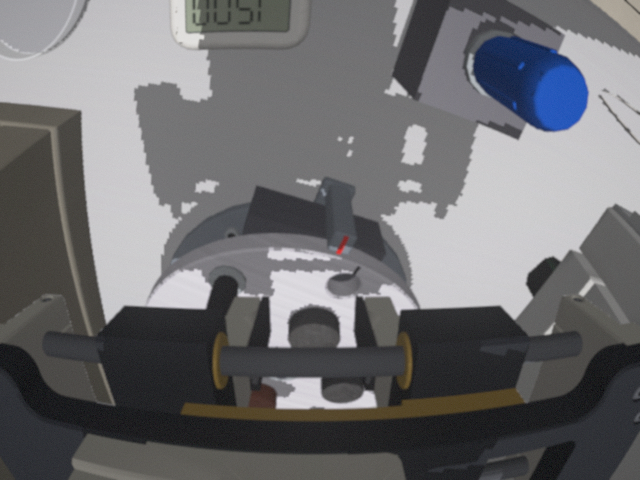

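View pics/t7.png

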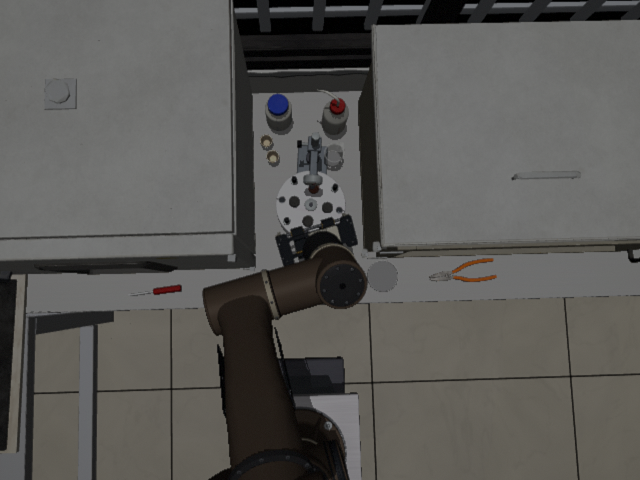

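```bash
python3 - <<'E'
from h import *
f=load('w7'); a=f['img'][225:325,240:440]
cv2.imwrite('pics/z7.png',cv2.cvtColor(cv2.resize(a,None,fx=4,fy=4,interpolation=cv2.INTER_CUBIC),cv2.COLOR_RGB2BGR))
E
```

```text
(no output)
```

View pics/z7.png

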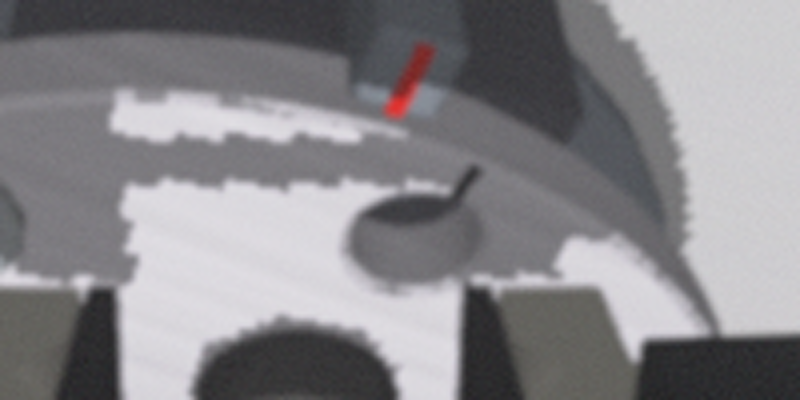

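```bash
python3 - <<'E'
from h import *
f=load('w7'); P=lambda a,b,z: wz(f,239.6+a/4,224.6+b/4,z)
h=P(414,239,.055);s1=P(455,195,.055);s2=P(478,170,.055);p1=P(397,113,.054);p2=P(427,48,.054)
for n,x in dict(h=h,s1=s1,s2=s2,p1=p1,p2=p2).items(): print(n,x.round(4), np.degrees(np.arctan2(*(x[:2]-[.6555,-.0444])[::-1])).round(2), np.linalg.norm(x[:2]-[.6555,-.0444]).round(4))
t=load('t7'); hsv=cv2.cvtColor(t['img'],cv2.COLOR_RGB2HSV);H,S,V=[hsv[...,i].astype(int) for i in range(3)]
dark=(V<48); dark[:180]=0; dark[228:]=0; dark[:,275:]&=True; dark[:,:278]=0; dark[:,344:]=0
for a,c,b in comps(dark,5): print(a,c,onz(t,*c,.068).round(4),onz(t,*c,.097).round(4))
red=(S>100)&((H<12)|(H>170)); red[:170]=0; red[230:]=0
for a,c,b in comps(red,3): print('red',a,c,onz(t,*c,.068).round(4))
E
```

```text
h [ 0.5801 -0.0284  0.055 ] 168.03 0.0771
s1 [ 0.5715 -0.0258  0.055 ] 167.53 0.0861
s2 [ 0.5668 -0.0244  0.055 ] 167.3 0.0909
p1 [ 0.5615 -0.0366  0.054 ] 175.25 0.0943
p2 [ 0.5514 -0.0362  0.054 ] 175.47 0.1045
17 [294.12 181.29] [ 0.7216 -0.0049  0.068 ] [ 0.7158 -0.0047  0.097 ]
106 [312.82 187.48] [ 0.7036 -0.0544  0.068 ] [ 0.6981 -0.0532  0.097 ]
26 [334.69 186.96] [ 0.7036 -0.1128  0.068 ] [ 0.6981 -0.1104  0.097 ]
78 [294.  201.5] [ 0.6671 -0.0032  0.068 ] [ 0.6623 -0.003   0.097 ]
17 [281.65 199.47] [0.6733 0.0295 0.068 ] [0.6685 0.029  0.097 ]
77 [326.94 207.51] [ 0.6487 -0.0903  0.068 ] [ 0.6443 -0.0884  0.097 ]
14 [339.07 209.29] [ 0.6431 -0.1224  0.068 ] [ 0.6388 -0.1198  0.097 ]
82 [307.38 221.26] [ 0.6132 -0.0372  0.068 ] [ 0.6095 -0.0363  0.097 ]
58 [340.67 222.72] [ 0.607  -0.1254  0.068 ] [ 0.6034 -0.1227  0.097 ]
23 [286.22 220.3 ] [0.6172 0.0188 0.068 ] [0.6135 0.0185 0.097 ]
107 [326.78 222.83] [ 0.6077 -0.0885  0.068 ] [ 0.6041 -0.0866  0.097 ]
red 40 [313.7  189.42] [ 0.6983 -0.0566  0.068 ]
```

```bash
python3 -m inch '0.48 -0.005 -0.008 0 0 0 0;0.44 -0.01 -0.016 0 0 0 0;0.42 -0.01 -0.017 0 0 0 0;0.42 -0.01 -0.017 0 0 0 0;0.42 -0.01 -0.017 0 0 0 0' 20; python3 -c "
from h import *
f=wsave('w8');a=f['img'][225:325,240:440]
cv2.imwrite('pics/z8.png',cv2.cvtColor(cv2.resize(a,None,fx=4,fy=4,interpolation=cv2.INTER_CUBIC),cv2.COLOR_RGB2BGR))"
```

```text
t: 8.3
eef_pos: [0.5908, -0.0479, 0.0743]
ee_rot: [-3.141, 0.36, -2.88]
force: [0.3, 1.2, -0.3]
width: 0.051
```

View pics/z8.png

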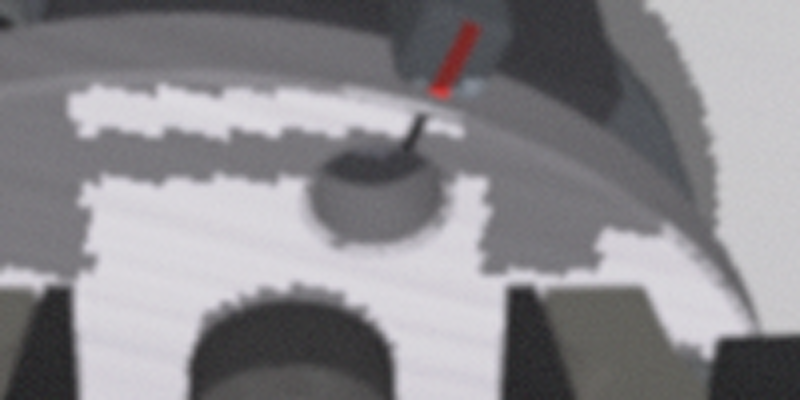

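```bash
python3 -m inch '0.42 0 0.015 0 0 0 0;0.42 -0.04 0.015 -0.1 0 0 0;0.42 -0.1 0.015 -0.25 0 0 0;0.42 -0.1 0.015 -0.25 0 0 0;0.42 -0.1 0.015 -0.25 0 0 0' 20; python3 -c "
from go import *
f=wsave('w9');save('top','t9');log()
a=f['img'][130:330,140:400]
cv2.imwrite('pics/z9.png',cv2.cvtColor(cv2.resize(a,None,fx=3,fy=3,interpolation=cv2.INTER_CUBIC),cv2.COLOR_RGB2BGR))
plan(.455,-.005,.18,np.pi+.35,np.pi,.36)"; python3 fit.py
```

```text
t: 8.85
eef_pos: [0.5917, -0.0428, 0.1567]
ee_rot: [-3.141, 0.363, -2.88]
force: [-0.8, -0.4, -0.2]
width: 0.0508
t 8.95 pos [ 0.5904 -0.0431  0.1543] rpy [ 3.141  0.359 -2.88 ] F [-0.27  0.37  0.06] w 0.0508
shift [ 0.3474  0.2392 -0.2219] turn [-0.0296 -0.0012 -0.0792] rows>= 2.8595553617640226 0.590912856224934
[-0.0053  0.2089  0.6026  0.4705  1.578   0.3829  0.1919]
[-0.4 -0.2  0.4 -0.1 -0.4  0.7  0.8  0.8  0.2 -3.6  2.7 -3.3  2.2 -2.4
  1.7  0.5 -0.9  0.3 -0.1 -1.8  4.1  1.4  0.2  0.3  0. ]
```

View pics/z9.png

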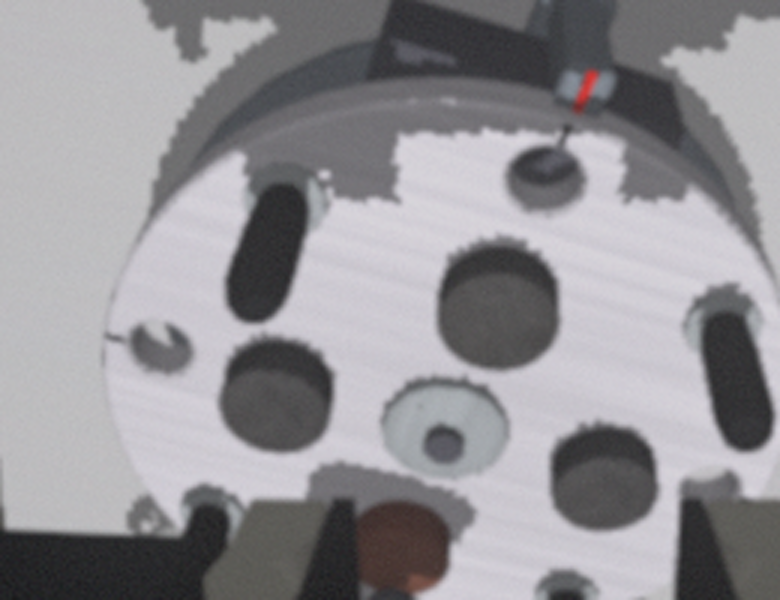

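View pics/w9.png

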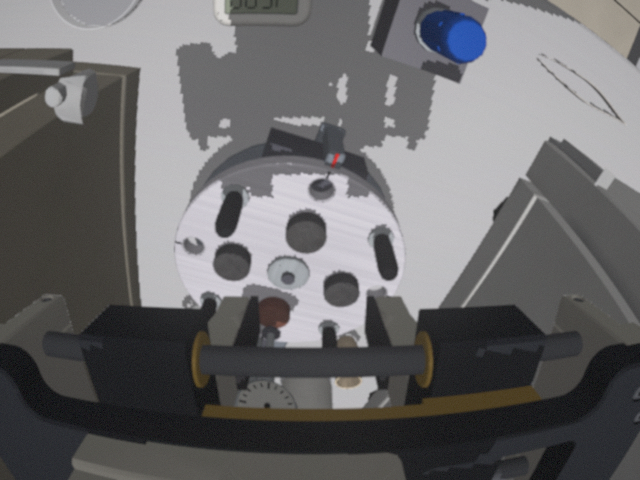

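```bash
python3 - <<'E'
from h import *
f=load('w9'); P=lambda a,b,z: wz(f,139.67+a/3,129.67+b/3,z)
d={k:P(*v,.068) for k,v in dict(near=(497,322),left=(276,402),right=(603,490),red=(402,548)).items()}
for k in d: print(k,d[k].round(4))
c=(d['left']+d['right'])/2; print('ctr',c,(d['near']+d['red'])/2)
h=P(545,179,.055); p=P(586,90,.054)
for x in (h,p,d['near'],d['red']): 
    v=x[:2]-c[:2]; print(x.round(4),np.degrees(np.arctan2(v[1],v[0])).round(2),np.linalg.norm(v).round(4))
b=(f['img'][...,2]>90)&(f['img'][...,0]<70)
for a,cc,bb in comps(b,50): print('blue',a,cc,bb)
E
```

```text
near [ 0.6114 -0.0419  0.068 ]
left [ 0.6497 -0.089   0.068 ]
right [ 0.6577 -0.001   0.068 ]
red [ 0.6944 -0.048   0.068 ]
ctr [ 0.65371933 -0.04504158  0.068     ] [ 0.65292286 -0.04492479  0.068     ]
[ 0.579  -0.0392  0.055 ] 175.56 0.075
[ 0.5557 -0.0366  0.054 ] 175.06 0.0984
[ 0.6114 -0.0419  0.068 ] 175.7 0.0424
[ 0.6944 -0.048   0.068 ] -4.14 0.0408
blue 1608 [463.3   38.34] [443  12  42  52]
```

```bash
python3 -c "
from go import *
plan(.457,-.006,.165,np.pi+.40,np.pi,.36)"
```

```text
t 8.95 pos [ 0.5904 -0.0431  0.1543] rpy [ 3.141  0.359 -2.88 ] F [-0.27  0.37  0.06] w 0.0508
shift [ 0.3597  0.2343 -0.1731] turn [-0.0464 -0.0012 -0.1239] rows>= 2.7772418129879948 0.9243932963648247
```

```bash
python3 -m inch '0.4 0.1 0.07 -0.06 -0.015 0 -0.04;0.4 0.22 0.14 -0.11 -0.03 0 -0.08;0.4 0.36 0.234 -0.173 -0.046 0 -0.124;0.4 0.36 0.234 -0.173 -0.046 0 -0.124;0.4 0.36 0.234 -0.173 -0.046 0 -0.124;0.4 0.36 0.234 -0.173 -0.046 0 -0.124' 20; python3 -c "
from go import *
f=wsave('w10');save('scene','s10'); print(log()['q'].round(3))
a=f['img'][100:340,180:480]
cv2.imwrite('pics/z10.png',cv2.cvtColor(cv2.resize(a,None,fx=2.5,fy=2.5,interpolation=cv2.INTER_CUBIC),cv2.COLOR_RGB2BGR))
"
```

```text
t: 9.55
eef_pos: [0.4583, -0.0059, 0.1654]
ee_rot: [-3.141, 0.36, -2.741]
force: [1.0, -0.5, -0.6]
width: 0.0522
[ 0.428 -0.153 -0.794  0.02  -0.571 -1.614]
```

View pics/z10.png

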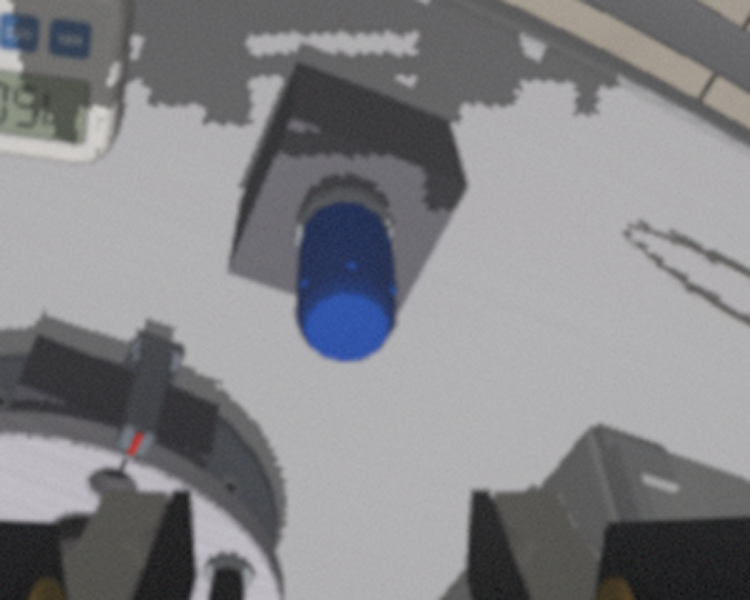

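View pics/w10.png

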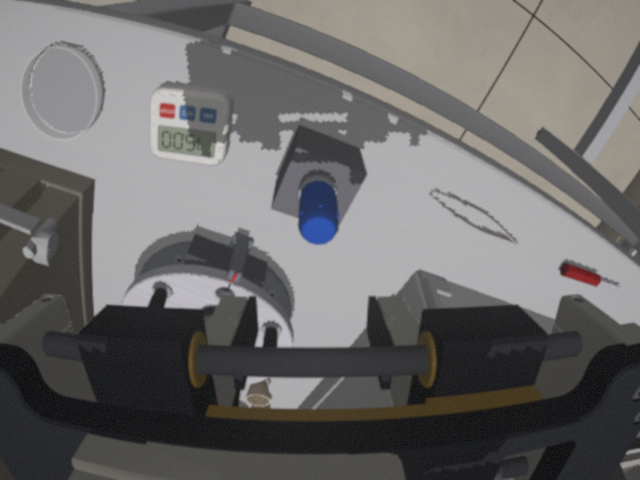

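```bash
python3 - <<'E'
from go import *
f=load('w10'); print(f['pos'],f['rot']); p=wz(f,318.5,229.7,.098); print(p)
print(wz(f,180-.3+135/2.5,100-.3+443/2.5,.054))
# grasp: grip pt at z .075 (mid handle) -> TCP 19 mm further along tool z
a=.36;psi=np.pi+.4
R=Rot.from_euler('xyz',[np.pi,a,psi]).as_matrix()
G=np.array([p[0],p[1],.078]); T=G+R[:,2]*.019; print('T',T)
plan(*T,psi,np.pi,a)
print('tool axes',R.round(3))
E
```

```text
[ 0.45828402 -0.00589625  0.1653909 ] [-3.14051072  0.35951803 -2.74059813]
[ 0.45432521 -0.00270718  0.098     ]
[ 0.55616013 -0.0366163   0.054     ]
T [ 4.60490061e-01 -1.00726019e-04  6.02179604e-02]
t 9.65 pos [ 0.4585 -0.0061  0.1651] rpy [-3.141  0.359 -2.741] F [ 0.59 -0.12  0.55] w 0.0526
shift [0.1097 0.0163 0.3323] turn [-0.0009 -0.0014  0.0001] rows>= 2.101980940982529 0.011753949546925843
tool axes [[-0.862 -0.389  0.324]
 [-0.364  0.921  0.137]
 [-0.352  0.    -0.936]]
```

```bash
python3 -m inch '0.4 0.02 0.016 0.06 0 0 0;0.4 0.05 0.016 0.15 0 0 0;0.4 0.08 0.016 0.24 0 0 0;0.4 0.11 0.016 0.332 0 0 0;0.4 0.11 0.016 0.332 0 0 0;0.4 0.11 0.016 0.332 0 0 0' 20; python3 -c "
from go import *
f=wsave('w11'); print(log()['q'].round(3)); plan(0.4605,0,.0602,np.pi+.4,np.pi,.36)
"
```

```text
t: 10.25
eef_pos: [0.4598, -0.0006, 0.0601]
ee_rot: [-3.14, 0.356, -2.741]
force: [-0.1, -0.3, 0.5]
width: 0.0525
[ 0.442  0.041 -0.971  0.08  -0.201 -1.688]
t 10.3 pos [ 4.605e-01 -1.000e-04  6.120e-02] rpy [-3.14   0.359 -2.741] F [0.4  0.96 1.46] w 0.0523
shift [0.0011 0.0005 0.0031] turn [-0.001  -0.0009  0.0004] rows>= 0.01978937693503238 0.00976963933790897
```

View pics/w11.png

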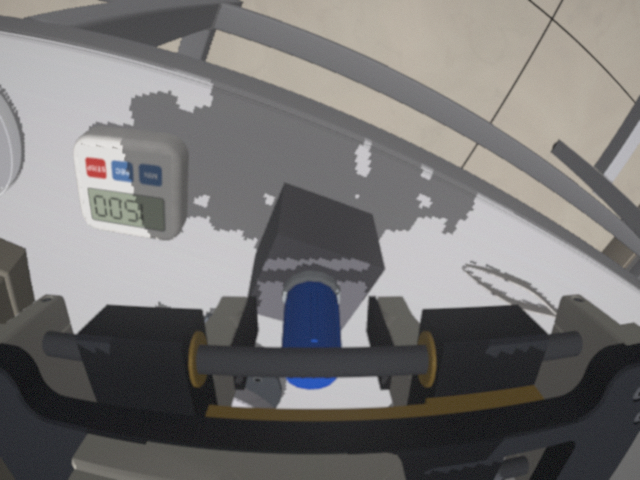

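Handle (≈312,330) centred between the pads. Close with good grip.

```bash
python3 -m inch '1 0 0 0 0 0 0;1 0 0 0 0 0 0;1 0 0 0 0 0 0;1 0 0 0 0 0 0;1 0 0 0 0 0 0' 50; python3 -c "
from go import *
print(arm.get_state()['force'],arm.get_state()['moment'],log()['q'].round(3)); plan(0.4605,0,.15,np.pi+.4,np.pi,.36)
"
```

```text
t: 10.8
eef_pos: [0.4603, -0.0, 0.0615]
ee_rot: [-3.141, 0.361, -2.741]
force: [-3.1, -2.8, 7.7]
width: 0.0253
[-3.13124982 -2.830946    7.66883329] [-0.95791417  0.91834904 -0.21462818] [ 0.443  0.039 -0.973  0.08  -0.199 -1.689]
t 10.8 pos [ 0.4603 -0.      0.0615] rpy [-3.141  0.361 -2.741] F [-3.13 -2.83  7.67] w 0.0253
shift [-0.1048 -0.0005 -0.2757] turn [-0.0007  0.0013  0.0007] rows>= 1.7694883962267722 0.011201547276572568
```

```bash
python3 -m inch '1 -0.018 0 -0.047 0 0 0;1 -0.036 0 -0.094 0 0 0;1 -0.07 0 -0.185 0 0 0;1 -0.105 0 -0.276 0 0 0;1 -0.105 0 -0.276 0 0 0;1 -0.105 0 -0.276 0 0 0' 50; python3 -c "
from go import *
print(arm.get_state()['force'],arm.get_state()['width']);wsave('w12');save('scene','s12');save('top','t12')
"
```

```text
t: 11.4
eef_pos: [0.4599, 0.0002, 0.1497]
ee_rot: [-3.141, 0.361, -2.741]
force: [-0.7, 0.4, -2.2]
width: 0.0249
[-0.66123767  0.42595729 -2.20336982] 0.02487583670549004
```

View pics/w12.png

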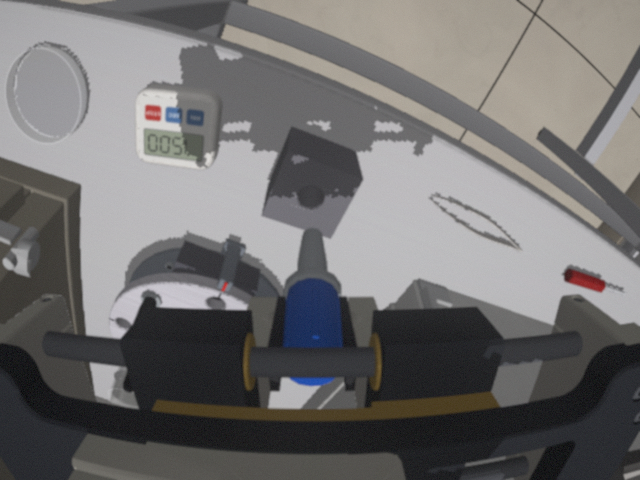

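```bash
python3 -c "
from h import *
f=load('s12');a=f['img'][150:320,230:400];cv2.imwrite('pics/z12.png',cv2.cvtColor(cv2.resize(a,(600,600),interpolation=cv2.INTER_CUBIC),cv2.COLOR_RGB2BGR))
"
```

```text
(no output)
```

View pics/z12.png

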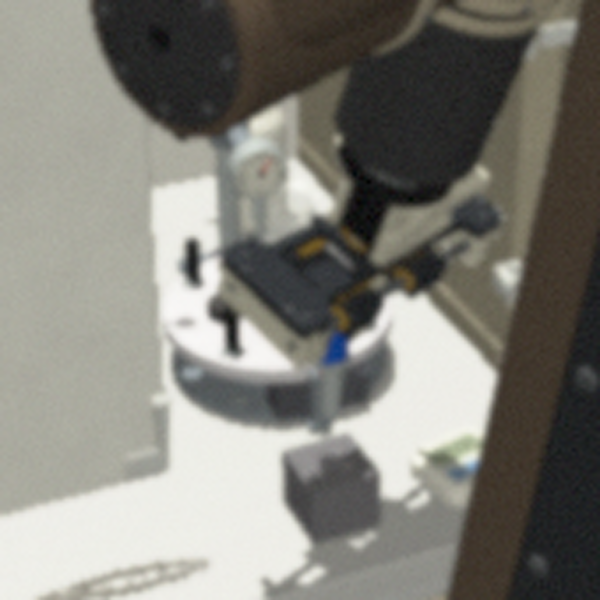

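```bash
python3 - <<'E'
from go import *
f=load('w12'); a=f['img'][215:325,260:370]; cv2.imwrite('pics/z13.png',cv2.cvtColor(cv2.resize(a,(600,600),interpolation=cv2.INTER_CUBIC),cv2.COLOR_RGB2BGR))
print(f['pos'],f['rot'])
E
```

```text
[4.59940669e-01 1.99524647e-04 1.49695508e-01] [-3.14124547  0.36110605 -2.74140379]
```

View pics/z13.png

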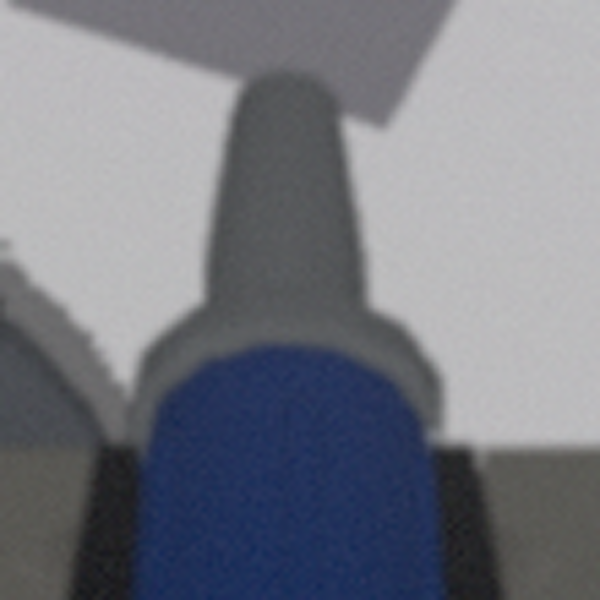

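```bash
python3 - <<'E'
from go import *
f=load('w12'); e=wz(f,313.1,227.6,.0912); o,d=wray(f,313.1,227.6); u=d[:2]/np.linalg.norm(d[:2]); t=e[:2]+.006*u; print('tip',t,e)
print('expected axis',f['pos'][:2]-[.006,.0027])
R=Rot.from_euler('xyz',f['rot']).as_matrix()
print('tip in tool',R.T@(np.append(t,.0912)-f['pos']))
E
```

```text
tip [ 4.55665386e-01 -3.08060486e-04] [ 0.45015589 -0.00268408  0.0912    ]
expected axis [ 0.45394067 -0.00250048]
tip in tool [0.02453554 0.00121663 0.0532615 ]
```

```bash
cat > tip.py <<'E'
import sys
from go import *
tt=np.array([.0245,.0012,.0533])
def tcp(x,y,z,yaw=np.pi+.27,p=.36):
    R=Rot.from_euler('xyz',[np.pi,p,yaw]).as_matrix(); T=np.array([x,y,z])-R@tt; print('T',T.round(4)); plan(*T,yaw,np.pi,p)
if __name__=='__main__': tcp(*map(float,sys.argv[1:]))
E
python3 tip.py .579 -.039 .075
```

```text
T [ 0.5833 -0.039   0.1335]
t 11.55 pos [ 4.591e-01 -3.000e-04  1.480e-01] rpy [-3.141  0.357 -2.741] F [ 1.05  0.47 -1.54] w 0.0254
shift [-0.2932 -0.2802  0.1613] turn [ 0.043  -0.0025  0.1165] rows>= 2.618956163467688 0.867492777517884
```

```bash
python3 -m inch '1 -0.05 -0.05 0.02 0.01 0 0.03;1 -0.12 -0.11 0.06 0.02 0 0.055;1 -0.19 -0.18 0.1 0.03 -0.001 0.08;1 -0.25 -0.24 0.14 0.04 -0.002 0.1;1 -0.293 -0.28 0.161 0.043 -0.002 0.117;1 -0.293 -0.28 0.161 0.043 -0.002 0.117;1 -0.293 -0.28 0.161 0.043 -0.002 0.117' 50; python3 -c "
from go import *
print(log()['q'].round(3));f=wsave('w14');print(f['pos'],f['rot'])
a=f['img'][180:330,220:420];cv2.imwrite('pics/z14.png',cv2.cvtColor(cv2.resize(a,(800,600),interpolation=cv2.INTER_CUBIC),cv2.COLOR_RGB2BGR))
"
```

```text
t: 12.25
eef_pos: [0.5833, -0.039, 0.1332]
ee_rot: [3.141, 0.358, -2.873]
force: [-1.1, -0.3, -2.6]
width: 0.025
[ 0.267  0.123 -0.604 -0.003 -0.485 -1.566]
[ 0.58330989 -0.03900225  0.13318618] [ 3.14099938  0.35831997 -2.87269493]
```

View pics/z14.png

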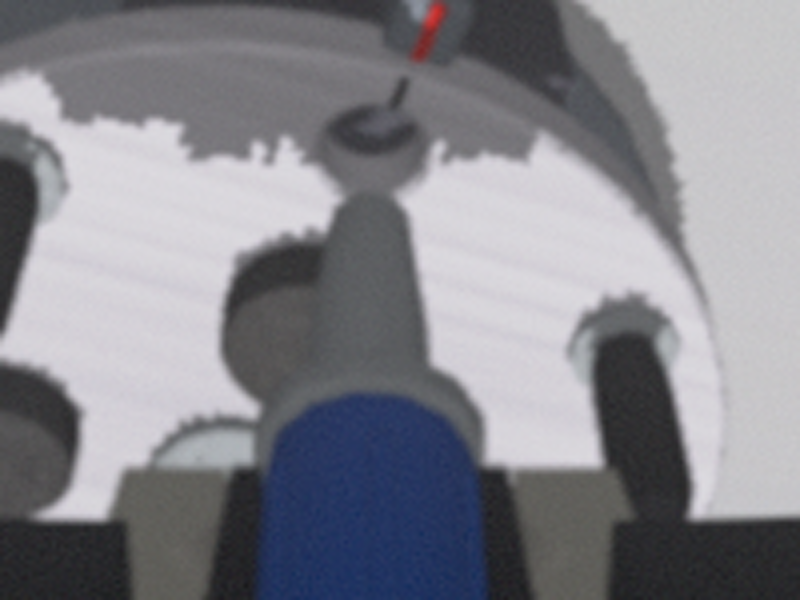

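```bash
python3 - <<'E'
from go import *
f=load('w14'); h=wz(f,313.5,216.5,.055)
uv=(312.2,227.8); e=wz(f,*uv,.0747); o,d=wray(f,*uv); u=d[:2]/np.linalg.norm(d[:2]); t=e[:2]+.006*u; print('hole',h,'tip',t, 'diff',h[:2]-t)
R=Rot.from_euler('xyz',f['rot']).as_matrix(); print(R.T@(np.append(t,.0747)-f['pos']))
pp=wz(f,220+428/4-.4,180+32/4-.4,.054);print('ptr',pp)
E
```

```text
hole [ 0.57798128 -0.03903459  0.055     ] tip [ 0.5791302  -0.03959047] diff [-0.00114892  0.00055588]
[0.02443109 0.00051171 0.05330393]
ptr [ 0.55620356 -0.03686311  0.054     ]
```

```bash
python3 -c "
from go import *
plan(.5823,-.0385,.101,np.pi+.27,np.pi,.36)"
```

```text
t 12.3 pos [ 0.5831 -0.0388  0.1337] rpy [ 3.141  0.359 -2.872] F [-0.22  0.31 -1.76] w 0.0252
shift [0.0403 0.0017 0.1012] turn [ 0.0003 -0.0009 -0.0006] rows>= 0.6537773817790244 0.007803015156996225
```

```bash
python3 -m inch '1 0.01 0.0017 0.02 0 0 0;1 0.018 0.0017 0.04 0 0 0;1 0.025 0.0017 0.06 0 0 0;1 0.033 0.0017 0.08 0 0 0;1 0.04 0.0017 0.101 0 0 0;1 0.04 0.0017 0.101 0 0 0;1 0.04 0.0017 0.101 0 0 0' 50; python3 -c "
from go import *
s=arm.get_state();print(s['force'],s['moment'],s['eef_pos']);f=wsave('w15')
a=f['img'][180:330,220:420];cv2.imwrite('pics/z15.png',cv2.cvtColor(cv2.resize(a,(800,600),interpolation=cv2.INTER_CUBIC),cv2.COLOR_RGB2BGR))
"
```

```text
t: 13.0
eef_pos: [0.5836, -0.0382, 0.1023]
ee_rot: [3.141, 0.361, -2.872]
force: [0.1, -0.3, -1.2]
width: 0.0246
[ 0.11372248 -0.30548938 -1.20877495] [-0.38163825  1.3206065  -0.00179621] [ 0.58360681 -0.03824707  0.10234306]
```

View pics/z15.png

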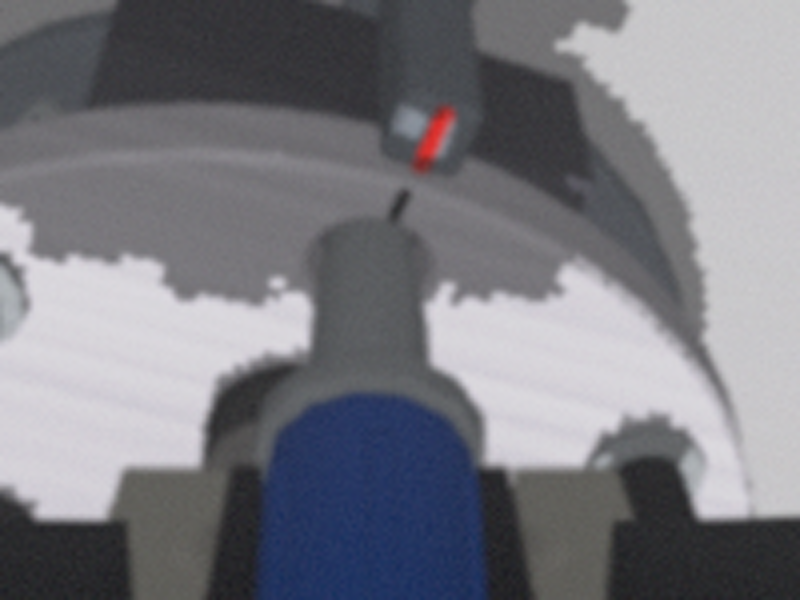

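```bash
python3 -m inch '1 0.0023 0 0.0062 0 0 0;1 0.0047 0 0.0125 0 0 0;1 0.0047 0 0.0125 0 0 0' 50; python3 -m inch '1 0.0012 0 0.0031 0 0 0;1 0.0023 0 0.0062 0 0 0;1 0.0023 0 0.0062 0 0 0' 50
```

```text
t: 13.35
eef_pos: [0.5835, -0.0383, 0.0983]
ee_rot: [3.141, 0.362, -2.872]
force: [-0.2, -0.7, -1.4]
width: 0.0247
t: 13.65
eef_pos: [0.5837, -0.0382, 0.0966]
ee_rot: [3.141, 0.362, -2.872]
force: [-0.2, -0.3, -1.7]
width: 0.0249
```

```bash
python3 -m inch '1 0.0012 0 0.0031 0 0 0;1 0.0023 0 0.0062 0 0 0;1 0.0023 0 0.0062 0 0 0' 50; python3 -m inch '1 0.0012 0 0.0031 0 0 0;1 0.0023 0 0.0062 0 0 0;1 0.0023 0 0.0062 0 0 0' 50
```

```text
t: 13.95
eef_pos: [0.5847, -0.0381, 0.0963]
ee_rot: [-3.141, 0.365, -2.871]
force: [-6.0, -0.5, 12.2]
width: 0.0252
t: 14.25
eef_pos: [0.5859, -0.0379, 0.0959]
ee_rot: [-3.141, 0.368, -2.871]
force: [-9.0, -0.0, 23.1]
width: 0.0254
```

```bash
python3 -m inch '1 -0.0015 0 -0.0035 0 0 0;1 -0.0027 0 -0.007 0 0 0;1 -0.0027 0 -0.007 0 0 0' 50; python3 -m inch '1 -0.0011 0.0031 0.0004 0 0 0;1 -0.0021 0.0063 0.0008 0 0 0;1 -0.0032 0.0094 0.0012 0 0 0;1 -0.0032 0.0094 0.0012 0 0 0' 50
```

```text
t: 14.55
eef_pos: [0.5849, -0.038, 0.0963]
ee_rot: [-3.142, 0.365, -2.871]
force: [-1.6, -0.4, 8.0]
width: 0.0251
t: 14.95
eef_pos: [0.5851, -0.0359, 0.0963]
ee_rot: [-3.14, 0.364, -2.871]
force: [-1.2, -6.8, 9.0]
width: 0.025
```

```bash
python3 -m inch '1 -0.0011 0.0031 0.0004 0 0 0;1 -0.0021 0.0063 0.0008 0 0 0;1 -0.0021 0.0063 0.0008 0 0 0' 50; python3 -m inch '1 -0.0011 0.0031 0.0004 0 0 0;1 -0.0021 0.0063 0.0008 0 0 0;1 -0.0021 0.0063 0.0008 0 0 0' 50
```

```text
t: 15.25
eef_pos: [0.5854, -0.034, 0.0964]
ee_rot: [-3.14, 0.364, -2.871]
force: [-0.9, -8.9, 8.5]
width: 0.0247
t: 15.55
eef_pos: [0.5856, -0.032, 0.0964]
ee_rot: [-3.14, 0.365, -2.871]
force: [-0.7, -7.7, 7.7]
width: 0.0252
```

```bash
python3 -m inch '1 -0.0011 0.0031 0.0004 0 0 0;1 -0.0021 0.0063 0.0008 0 0 0;1 -0.0021 0.0063 0.0008 0 0 0' 50; python3 -m inch '1 -0.0011 0.0031 0.0004 0 0 0;1 -0.0021 0.0063 0.0008 0 0 0;1 -0.0021 0.0063 0.0008 0 0 0' 50;python3 -c "
from go import *
s=arm.get_state();f=wsave('w16')
a=f['img'][180:330,220:420];cv2.imwrite('pics/z16.png',cv2.cvtColor(cv2.resize(a,(800,600),interpolation=cv2.INTER_CUBIC),cv2.COLOR_RGB2BGR))
"
```

```text
t: 15.85
eef_pos: [0.5859, -0.0298, 0.0964]
ee_rot: [-3.14, 0.365, -2.871]
force: [0.3, -7.1, 8.1]
width: 0.025
t: 16.15
eef_pos: [0.5861, -0.0278, 0.0964]
ee_rot: [-3.14, 0.365, -2.871]
force: [0.6, -6.7, 7.0]
width: 0.0249
```

View pics/z16.png

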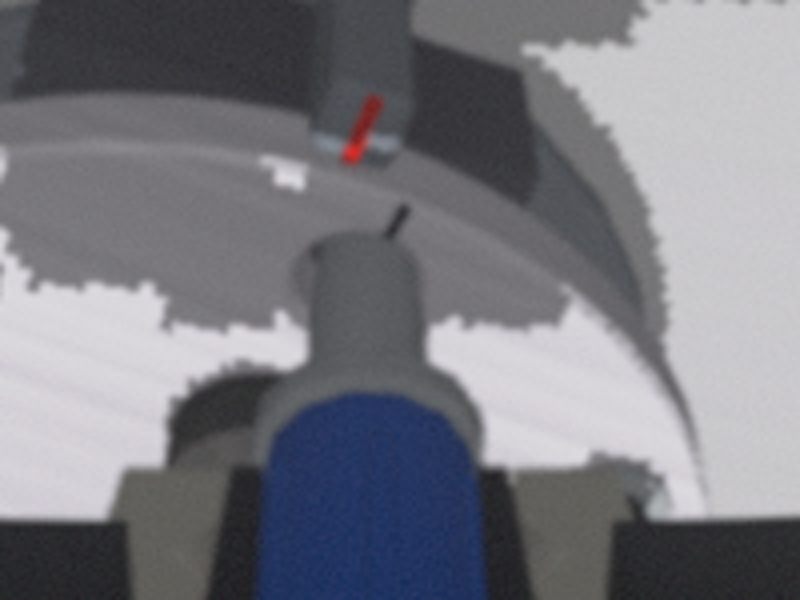

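```bash
python3 - <<'E'
from go import *
f=load('w16'); P=lambda a,b,z: wz(f,219.6+a/4,179.6+b/4,z)
C=np.array([.6550,-.0447])
for n,x in dict(s=P(405,208,.055),p=P(362,130,.054)).items():
    v=x[:2]-C; print(n,x.round(4),np.degrees(np.arctan2(v[1],v[0])).round(2),np.linalg.norm(v))
E
```

```text
s [ 0.566  -0.0281  0.055 ] 169.45 0.09051059752315083
p [ 0.5563 -0.0367  0.054 ] 175.39 0.09904423442842133
```

```bash
python3 -m inch '1 0.0016 -0.0047 -0.0006 0 0 0;1 0.0032 -0.0094 -0.0012 0 0 0;1 0.0048 -0.014 -0.0018 0 0 0;1 0.0064 -0.019 -0.0024 0 0 0;1 0.008 -0.0235 -0.003 0 0 0;1 0.0095 -0.028 -0.0036 0 0 0;1 0.0095 -0.028 -0.0036 0 0 0' 50; python3 -m inch '1 0.0011 -0.0031 -0.0004 0 0 0;1 0.0021 -0.0063 -0.0008 0 0 0;1 0.0032 -0.0094 -0.0012 0 0 0;1 0.0032 -0.0094 -0.0012 0 0 0' 50
```

```text
t: 16.9
eef_pos: [0.5859, -0.0351, 0.0964]
ee_rot: [3.141, 0.367, -2.871]
force: [0.5, 5.3, 5.1]
width: 0.025
t: 17.3
eef_pos: [0.5857, -0.0381, 0.0964]
ee_rot: [3.141, 0.366, -2.871]
force: [0.9, 5.3, 4.1]
width: 0.0248
```

```bash
python3 -m inch '1 0.0011 -0.0031 -0.0004 0 0 0;1 0.0021 -0.0063 -0.0008 0 0 0;1 0.0021 -0.0063 -0.0008 0 0 0' 50; python3 -m inch '1 0.0011 -0.0031 -0.0004 0 0 0;1 0.0021 -0.0063 -0.0008 0 0 0;1 0.0021 -0.0063 -0.0008 0 0 0' 50
```

```text
t: 17.6
eef_pos: [0.5854, -0.0403, 0.0962]
ee_rot: [3.141, 0.366, -2.871]
force: [1.3, 4.8, 5.2]
width: 0.0252
t: 17.9
eef_pos: [0.5838, -0.0432, 0.095]
ee_rot: [3.142, 0.363, -2.872]
force: [2.6, 2.2, 1.5]
width: 0.025
```

```bash
python3 -m inch '1 0.0011 -0.0031 -0.0004 0 0 0;1 0.0033 -0.0047 0.0055 0 0 0;1 0.0046 -0.0047 0.009 0 0 0;1 0.0046 -0.0047 0.009 0 0 0' 50
```

```text
t: 18.3
eef_pos: [0.5836, -0.0447, 0.0918]
ee_rot: [3.141, 0.362, -2.872]
force: [4.8, 1.2, 0.7]
width: 0.025
```

```bash
python3 -m inch '1 0.0007 -0.0003 0.0033 0 0 0;1 0.0013 -0.0006 0.0066 0 0 0;1 0.0026 -0.0006 0.0133 0 0 0;1 0.0026 -0.0006 0.0133 0 0 0' 50
```

```text
t: 18.7
eef_pos: [0.5839, -0.0445, 0.0874]
ee_rot: [3.141, 0.361, -2.872]
force: [4.9, 1.4, -0.8]
width: 0.0251
```

```bash
python3 -m inch '1 0.0009 -0.0005 0.0045 0 0 0;1 0.0019 -0.0009 0.009 0 0 0;1 0.003 -0.001 0.0167 0 0 0;1 0.003 -0.001 0.0167 0 0 0' 50; python3 -m inch '1 0.002 0 0.005 0 0 0;1 0.004 0 0.01 0 0 0;1 0.0059 0 0.0156 0 0 0;1 0.0059 0 0.0156 0 0 0' 50
```

```text
t: 19.1
eef_pos: [0.5842, -0.0448, 0.082]
ee_rot: [3.141, 0.36, -2.872]
force: [2.6, 1.9, -2.6]
width: 0.0253
t: 19.5
eef_pos: [0.5844, -0.0448, 0.0772]
ee_rot: [3.141, 0.361, -2.872]
force: [3.0, 0.2, -2.1]
width: 0.0249
```

```bash
python3 -m inch '1 0.002 0 0.005 0 0 0;1 0.004 0 0.01 0 0 0;1 0.0059 0 0.0156 0 0 0;1 0.0059 0 0.0156 0 0 0' 50; python3 -m inch '1 0.0012 0 0.0031 0 0 0;1 0.0023 0 0.0062 0 0 0;1 0.0035 0 0.0094 0 0 0;1 0.0035 0 0.0094 0 0 0' 50
```

```text
t: 19.9
eef_pos: [0.5845, -0.0447, 0.0723]
ee_rot: [3.141, 0.361, -2.872]
force: [-0.2, -0.1, -2.1]
width: 0.0247
t: 20.3
eef_pos: [0.5848, -0.0447, 0.0696]
ee_rot: [3.141, 0.361, -2.872]
force: [-0.3, 0.1, -2.1]
width: 0.0249
```

```bash
python3 -m inch '1 0.0012 0 0.0031 0 0 0;1 0.0023 0 0.0062 0 0 0;1 0.0023 0 0.0062 0 0 0' 50; python3 -m inch '1 0.0012 0 0.0031 0 0 0;1 0.0012 0 0.0031 0 0 0' 50;python3 -c "
from go import *
f=wsave('w17')
a=f['img'][180:330,220:420];cv2.imwrite('pics/z17.png',cv2.cvtColor(cv2.resize(a,(800,600),interpolation=cv2.INTER_CUBIC),cv2.COLOR_RGB2BGR))
"
```

```text
t: 20.6
eef_pos: [0.5851, -0.0446, 0.0686]
ee_rot: [3.141, 0.363, -2.872]
force: [-5.0, -0.2, 7.0]
width: 0.0248
t: 20.8
eef_pos: [0.5852, -0.0446, 0.0685]
ee_rot: [3.141, 0.364, -2.872]
force: [-10.5, 0.6, 17.3]
width: 0.0249
```

View pics/z17.png

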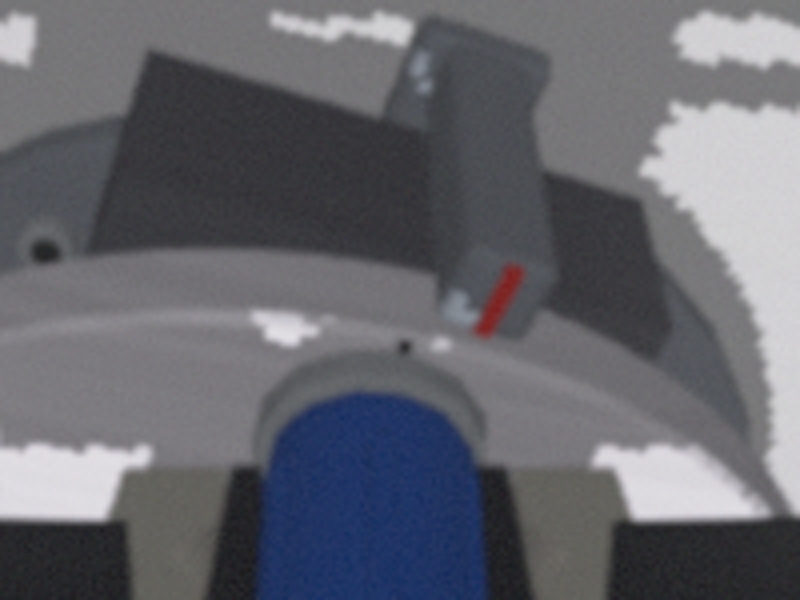

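```bash
python3 -m inch '1 -0.0012 0 -0.0031 0 0 0;0.57 -0.0012 0 -0.0031 0 0 0;0.57 -0.0012 0 -0.0031 0 0 0;0.57 -0.0012 0 -0.0031 0 0 0;0.57 -0.0012 0 -0.0031 0 0 0' 20; python3 -c "
from go import *
f=wsave('w18')
a=f['img'][180:330,220:420];cv2.imwrite('pics/z18.png',cv2.cvtColor(cv2.resize(a,(800,600),interpolation=cv2.INTER_CUBIC),cv2.COLOR_RGB2BGR))
"
```

```text
t: 21.35
eef_pos: [0.5852, -0.0445, 0.0677]
ee_rot: [3.141, 0.362, -2.872]
force: [-1.1, -0.3, 0.3]
width: 0.0375
```

View pics/w18.png

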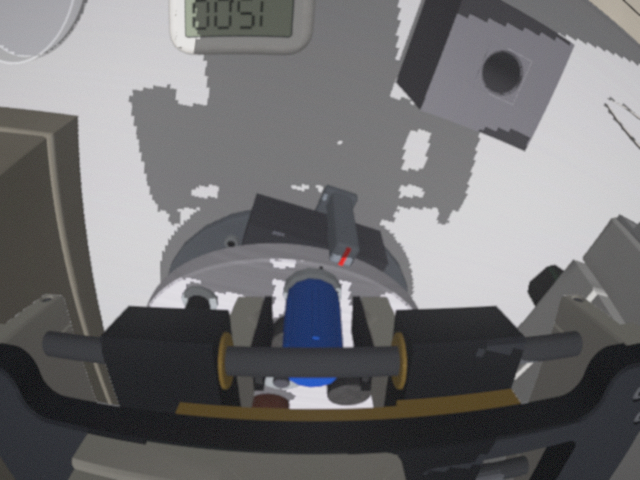

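Released, with gaps on both sides. Retract back along the tool axis.

```bash
python3 -m inch '0.57 0 0 -0.05 0 0 0;0.57 0 0 -0.15 0 0 0;0.57 0 0 -0.28 0 0 0;0.57 0 0 -0.4 0 0 0;0.57 0 0 -0.4 0 0 0;0.57 0 0 -0.4 0 0 0' 20; python3 -c "
from go import *
f=wsave('w19');save('top','t19');save('scene','s19');print(arm.get_state()['force'])
a=f['img'][100:340,160:460];cv2.imwrite('pics/z19.png',cv2.cvtColor(cv2.resize(a,(750,600),interpolation=cv2.INTER_CUBIC),cv2.COLOR_RGB2BGR))
"
```

```text
t: 22.0
eef_pos: [0.5444, -0.0558, 0.1812]
ee_rot: [3.141, 0.365, -2.872]
force: [0.4, -0.4, -0.6]
width: 0.0377
[-0.48169051 -0.25451926  0.38237099]
```

View pics/z19.png

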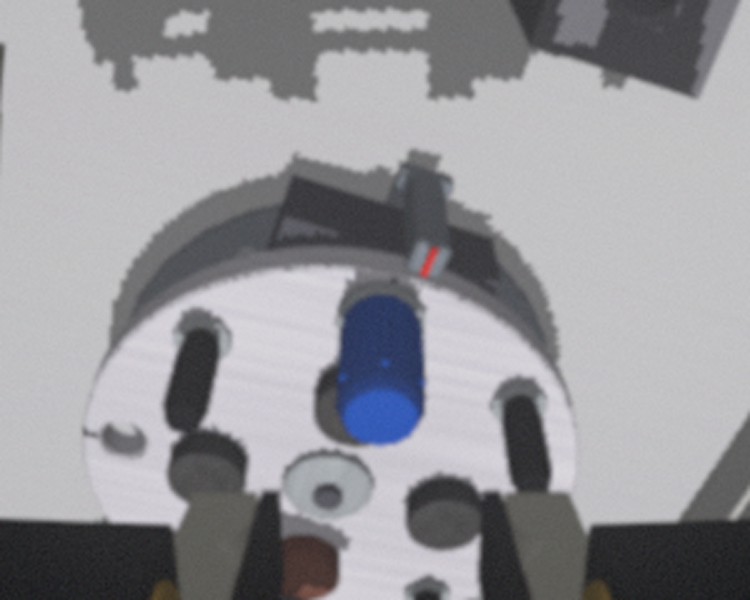

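View pics/t19.png

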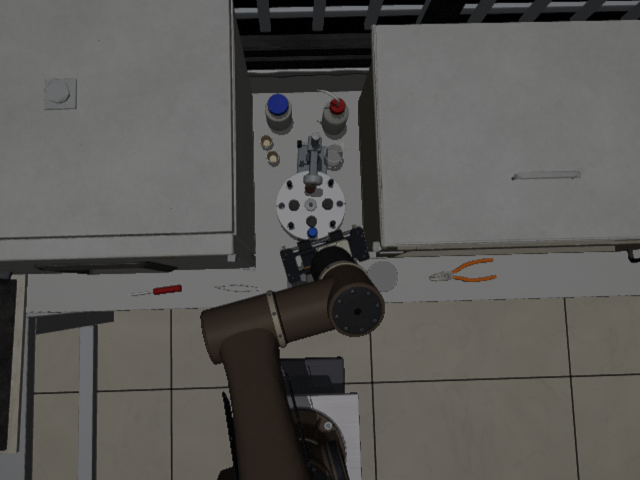

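```bash
python3 - <<'E'
from h import *
f=load('w19'); P=lambda a,b,z: wz(f,159.8+a/2.5,99.8+b/2.5,z)
top=P(382,415,.105); L=P(206,470,.068); R=P(445,513,.068); C=(L+R)/2; ptr=P(428,263,.054)
print('pin top',top,'L',L,'R',R,'C',C,'ptr',ptr)
v=(L-R)[:2]; ang=np.degrees(np.arctan2(v[1],v[0]))-90; print('lock dir', ang%360, 'ptr dir',np.degrees(np.arctan2(*(ptr-C)[:2][::-1]))%360, np.degrees(np.arctan2(*(top-C)[:2][::-1]))%360, np.linalg.norm((top-C)[:2]))
t=load('t19'); hsv=cv2.cvtColor(t['img'],cv2.COLOR_RGB2HSV);V=hsv[...,2].astype(int)
m=V<48; m[:180]=0;m[225:]=0;m[:,:278]=0;m[:,344:]=0
for a,c,b in comps(m,40): print(a,c,onz(t,*c,.068).round(4))
blue=(t['img'][...,2]>80)&(t['img'][...,0]<60); blue[:200]=0
for a,c,b in comps(blue,10): print('blue',a,c,onz(t,*c,.105).round(4))
t0=load('top0')
for nm,(v0,v1,u0,u1) in dict(pet=(258,295,362,402),scr=(280,300,125,185)).items():
    print(nm,np.abs(t0['img'][v0:v1,u0:u1].astype(int)-t['img'][v0:v1,u0:u1]).mean())
E
```

```text
pin top [ 0.57799445 -0.04561106  0.105     ] L [ 0.651043   -0.08983711  0.068     ] R [ 0.64921751 -0.00166891  0.068     ] C [ 0.65013026 -0.04575301  0.068     ] ptr [ 0.55685729 -0.03654102  0.054     ]
lock dir 181.18611373687244 ptr dir 174.3595418905524 179.88724971034972 0.07213594146346756
105 [310.61 187.32] [ 0.7042 -0.0485  0.068 ]
76 [327.22 203.8 ] [ 0.6586 -0.0914  0.068 ]
77 [293.44 205.16] [ 0.6573 -0.0014  0.068 ]
64 [311.   220.69] [ 0.6145 -0.0468  0.068 ]
blue 52 [312.29 231.29] [ 0.5821 -0.048   0.105 ]
pet 19.945045045045045
scr 8.705833333333333
```

```bash
python3 -c "
from station import arm
s=arm.get_state();print(s['t'],s['force'],s['qd'].round(3)); print(arm.job_done())"
```

```text
22.15 [-0.48169051 -0.25451926  0.38237099] [ 0.     0.01   0.     0.003 -0.003 -0.001]
the job is handed in; nothing more can be done
None
```

I turned the table about 51° until the red-brown disc was under the gauge foot. I then put the pin through the opposite hole, found the lock bore by feel, pushed the pin home, let go and backed off. The job was handed in at 22.2 s.

- **Turning:** I gripped one peg for the first part, then pushed it round with the back of a finger. At that point the hole was within about 0.5° of the pointer. I kept the tool tilted about 0.36 rad towards the robot so the arm stayed clear of the oven and cabinet.
- **Finding the bore:** The first sweep, to +y, found nothing. The pin dropped on the -y side, about 5–7 mm off the pointer line.
- **Last checks:** The collar met the table at the expected height: 28 mm below the block-top contact, then 17 N of resistance. The last pictures show the pin upright, and the wrist force was about 0 with the gripper away from everything.
- **Disc position:** The lock direction measured about 180–181° against 174.4–175.5° for the pointer, so the disc is some 4–5 mm sideways of the foot. The limit is 9 mm.
- **Bystanders:** I saw no sign that any were moved. The before/after pixel check on the dish and screwdriver did show some difference, which I put down to the arm's shadow. I did not measure how far any of them moved.
- **Disagreements:** The wrist and top cameras differed by 2–3 mm on the table centre in the first views. In the last views the difference was about 7–8 mm in x, and the wrist view put the pin at radius 72 mm against 76 mm from the top view (true value 78 mm).

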